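# Tighten the recessed mount nut of a projector light engine

### The arm

A 7-joint arm with a two-finger parallel gripper is mounted at the origin on the work surface. World frame = base frame: x ahead of the robot, y to its left, z up, the work surface at z = 0. Lengths are in m, angles in rad, forces in N, time in s.
With the tool pointing down it reaches from about 0.4 to 0.85 m from the base axis. Payload 4.5 kg.
Tool frame: the origin (TCP) lies on the centre line of the jaws, within the pads' length; the fingertips stand 11 mm ahead of it and the grasp point (between the pads) lies 8 mm behind it; z points along the fingers, x is the direction in which the jaws open and shut, and the axes are right-handed (so a half turn about z gives the same grasp; the last joint's range is limited). The gripper opens to 88 mm and grips with 3 to 60 N. Pads are 18 mm wide; open, the fingers measure 123 mm over their backs; the gripper's body (75 mm by 187 mm) begins 45 mm behind the grasp point.
Start: joints at [0.034, 0.689, -0.195, 1.565, 0.157, 0.902, -0.215], TCP at [0.625, 0, 0.25] pointing down, gripper open.
Joint ranges: [-3.01, 3.01], [-0.46, 2.08], [-1.47, 1.51], [0.13, 2.56], [-1, 4.14], [0.04, 2.09], [-2.66, 2.66]. Speed limits (rad/s): [2.57, 2.57, 3.14, 3.14, 3.14, 3.14, 3.14].

### API

Orientations are given as a unit quaternion [x, y, z, w].
In Python, from plant import r, vision, order, nets gives the robot as it stands.
- The arm moves only by the tool send_rows, never from a script. Its argument "series" is a list of rows, each an object with "delta_pos": the shift along the tool's x, y, z in cm, a list of three; "turn": the turn about the tool's z in degrees; "jaw": the closure, from 0 (fully open) to 1 (shut). In form: [{"delta_pos": [x, y, z], "turn": turn, "jaw": jaw}, ...]. A call has 1 to 8 rows; each row is the pose to reach, as a shift and turn from the pose commanded when the call began, along the tool's axes at that moment; what a row does not reach only later rows make up. A row lasts 1/12 s, in which the tool goes at most 41.7 mm and 7.16 degrees, less where a joint would pass 70% of its speed; a pose out of reach is approached as far as the arm can. A call with a gripper value outside its range is refused whole. The fingers move at their own pace and stop on an object; "force" is the grip in N (left out, the last holds). Time passes only in rows, so rows that repeat a pose let the fingers close. It gives the time, the measured TCP pose, the force and the opening at its end, in the units of the state.
- r.get_state(): the state, without advancing time (a new reading comes with each control period).
- vision.snapshot(name): name is "scene" or "side" or "wrist"; returns the picture (384x512x3 uint8, blue, green, red); there is no depth.
- vision.camera_params(name): a dict with "intrinsics" (3x3 intrinsics, pixels), "extrinsics" (4x4, takes a point from world to camera coordinates). Camera axes: x right, y down, z forward; pixel columns grow to the right and rows downward; lengths in m; the calibration is good to about 2 mm. The wrist camera is an equidistant fisheye: a pixel r from the principal point sees the ray r / f radians off the axis. A picture is of the moment at which its call begins: read the wrist's pose just before it. camera_params takes no time and is no camera call; for the wrist camera it gives the pose at the moment of the call.
- order.finish_job(): hands the job in, once; it reports no verdict.
Trained networks look in the newest picture that a camera, given by its name, has taken for a name from the list of things; names that differ only in an ending like _2 or _b are one class to them, and where a whole thing is asked for, a point or a joint stands for the part that bears it (a point fixed in the world has none). Each returns a list of dicts, best first, with "score" (0 to 1); they miss things now and then, are a little off and sometimes report something else, mostly with a low value. They report only what shows in the picture. A call takes as long as a camera call. They do not tell look-alikes from the thing itself.
- nets.boxes_of(camera, label): "location" ([row, column] as shares, 0 to 1, of the picture: columns of its width, rows of its height, amid what is visible of it).
- nets.trace(camera, label): "region" (384x512 bool, what is visible of it) and "location" ([row, column] as shares, 0 to 1, of the picture: columns of its width, rows of its height, amid what is visible of it).
The state is a dict: "clock": time; "q": joint angles; "qd": joint speeds; "joint_torque": joint torques, N m; "tool_pos": TCP position; "eef_rot": TCP orientation; "contact_force": force on the tool from outside, world axes, zero at the start; "moment": the same for the moment, N m; "opening": opening from 0.0 (shut) to 1.0 (fully open).
Only numpy, scipy, OpenCV 4.12 (cv2) and the standard library are available. Lean on these libraries where they do the work, as an engineer would, in place of code of your own. Each camera call takes 0.05 s, during which the arm holds its last target.

### The job

The nut on the light engine's rubber mount, at the bottom of the deep bore in the aluminium tower, is still loose. Take the long T-handled nut driver out of the wooden rack, feel its socket down over the nut and turn it clockwise until the nut is right down and tight, to about 0.3 newton-metres: gently, without ramming the tool and without overwinding the rubber. Then draw the driver out and stand it back upright in a free hole of the rack, leaving everything else on the bench alone.

Things in the scene. Friction and masses are not known exactly. Their poses are not given: they have to be found in the camera images.
- driver: long T-handled nut driver, about 0.3 kg, 181 mm tall, standing in a rack hole, socket down. Origin: centre of the socket mouth (lowest plane); z up the tool, cross bar along x. Socket: round, 29 mm across; hexagonal hole 19.8 mm across flats, 22 mm deep, two flats facing +x and -x. Steel rod 13 mm across. Cross bar on top: black plastic, 84 mm long (x), 16 mm thick (y), 21 mm high, flat sides
- driver_grip (a point): centre of the long driver's cross bar, 170.5 mm above the socket mouth: the place to grip, pads on the bar's flat 16 mm thickness, firmly (about 45 N) so that the bar does not twist out while turning under load
- engine: projector light engine fixed on the bench: steel plate 260 (x) x 240 (y) mm with a cast housing and green board (102 mm high), black lens pointing to +x (110 mm high), finned cooler, fan, and one upright round aluminium tower, 53 mm across and 120 mm high, at the near left corner: its highest part. Origin: underside centre of the plate, on the bench; z up
- bore_mouth (a point): centre of the tower's open top, 120 mm above the bench. The bore is vertical and straight, 32 mm across, with a 4 mm 45 degree chamfer at the mouth; its floor (a steel washer) is 98 mm below the mouth. The socket has about 1.5 mm of play all round in it
- nut_top (a point): centre of the nut's top face, 32 mm above the bench. Steel hexagon 19 mm across flats, 10 mm high, the top 2 mm chamfered round; a 12 mm stud end stands 4 mm out of it. Which way its flats face differs each time and is not given: a socket that lands on its corners stops with its mouth about 8 mm above the washer, and drops home when turned (60 degrees at most) under light pressure
- washer (a point): centre of the washer that is the bore's floor, 22 mm above the bench, 98 mm below the bore mouth; the nut stands on it. Socket home: its mouth rests here, bar centre 192.5 mm above the bench; it then has about 5 degrees of free turn either way before it bears on the nut
- nut (a joint): how far the nut is screwed down, rad, growing clockwise seen from above; it starts between 0.4 and 0.9 and comes hard on its seat at 1.4. On the way it drags with about 0.06 N m and does not turn by itself. It sinks by a negligible amount
- mount (a joint): how far the rubber-bonded stud under the nut is wound clockwise by the torque on the nut, rad: 3 N m per rad, so 0.3 N m shows as 0.1; it springs back to 0 when the driver is let go. At 0.2 rad (0.6 N m) the rubber tears
- rack: wooden tool rack fixed on the bench, 75 (x) x 200 (y) x 70 mm high, with three vertical round holes in a row along its y, 36 mm across and 60 mm deep, hole floors 10 mm above the bench. Two hold drivers, one is empty. Origin: underside centre; z up
- rack_hole0 (a point): mouth centre of the rack's hole at y = -60 mm, 70 mm above the bench
- rack_hole1 (a point): mouth centre of the rack's middle hole, 70 mm above the bench
- rack_hole2 (a point): mouth centre of the rack's hole at y = +60 mm, 70 mm above the bench
- short_driver: short T-handled nut driver, bystander: same build as the long one but only 118 mm tall with a 70 mm bar, standing in another hole of the rack; origin at the centre of its socket mouth
- screwdriver: screwdriver lying on the bench, bystander
- screw_tray: flat grey four-pocket tray of screws, 130 x 100 x 25 mm, bystander
- lens_cap: black round lens cap, 88 mm across, 16 mm thick, bystander
- spare_fan: square black fan, 70 x 70 x 22 mm, bystander
- tape: roll of paper tape, 100 mm across, 24 mm high, bystander
- supply_board: green power-supply circuit board 100 x 75 mm with capacitors and a transformer, 36 mm high, bystander
- duster: spray can, 60 mm across, 160 mm high, standing, bystander
Not all that is in view belongs to the job. What is shaped like the driver but blue or green is not meant.

How it is judged:
On the way, in this order (a step that is already met when the one before it is completed fails the run):
1. the driver's socket is home over the nut (mouth at most 4 mm above the washer, within 3 mm of the nut's axis, upright within 0.05 rad) (z of driver in the frame of nut_top below -0.006 m and horizontal distance between driver and nut_top below 0.003 m and angle between driver's own z axis and vertical below 0.05 rad), for 0.1 s.
2. with the socket on it the nut is on its seat (joint nut above 1.35) and tight: at least 0.2 N m (joint mount above 0.067 rad) (value of joint nut above 1.35 rad and value of joint mount above 0.067 rad and z of driver in the frame of nut_top below -0.006 m), for 0.2 s.
At the end, for the whole second after the job is handed in: the nut is still down on its seat (joint nut above 1.35); the long driver stands at rest in a hole of the rack: its socket mouth on the hole's floor (less than 15 mm above the bench), within 8 mm of the hole's axis, upright within 0.12 rad (value of joint nut above 1.35 rad and (horizontal distance between driver and rack_hole0 below 0.008 m or horizontal distance between driver and rack_hole1 below 0.008 m or horizontal distance between driver and rack_hole2 below 0.008 m) and height (world z) of driver below 0.015 m and angle between driver's own z axis and vertical below 0.12 rad and linear speed of driver below 0.02 m/s); the robot touches nothing.
It fails at once if the rubber mount is overwound: more than 0.6 N m (joint mount above 0.2 rad) (value of joint mount above 0.2 rad).
It fails at once if the driver is rammed or jammed against the light engine: more than 45 N between them before the nut is on its seat (joint nut below 1.3) (contact force between driver and engine above 45 N and value of joint nut below 1.3 rad).
It fails at once if a bystander is disturbed: moved more than 15 mm (a driver in the rack may shift in its hole) (distance of any of short_driver, screwdriver, screw_tray, lens_cap, spare_fan, tape, supply_board, duster from where it was at the start of the episode above 0.015 m).
It fails at once if the gripper or arm strikes the light engine or the rack: more than 15 N (contact force between any of the arm, the fingers and engine above 15 N or contact force between any of the arm, the fingers and rack above 15 N).
It also fails if it takes over 67 s, if anything falls off the work surface, if the arm or the gripper's body presses on something with over 40 N, if the wrist force passes 120 N, or if a joint passes its speed limit or range.

## Working session

There is one attempt and no reset: what is moved stays moved. The work goes in short steps, Python scripts to look and compute and a tool call to move; the robot and the scene stay as the last step left them, time stands still between calls to the robot, and variables do not carry over. Pictures are saved under pics/ and viewed, and the job is handed in when it is done.

Besides the shell and the picture viewer there is one more tool, called by a JSON object that holds its "method" and its "body", one argument or row to a line. send_rows: Moves the arm, as the interface text tells. Its arguments: {"type":"object","properties":{"series":{"type":"array"},"force":{"type":"number"}},"required":["series"]}

```bash
mkdir -p pics; ls
python3 - <<'E'
from plant import r, vision, order, nets
import cv2,numpy as np
s=r.get_state(); print(s)
for n in ("scene","side","wrist"):
    p=vision.camera_params(n); print(n,p)
    im=vision.snapshot(n); cv2.imwrite(f"pics/{n}0.png",im)
E
```

```text
pics
{'clock': 0.0, 'q': array([ 0.03380518,  0.68997922, -0.19451736,  1.56637487,  0.15731625,
        0.90252297, -0.21507739]), 'qd': array([-9.51278434e-04, -9.65182830e-04,  1.36836579e-03, -1.68115850e-03,
        5.51478153e-04, -6.59090146e-04, -5.00769093e-05]), 'joint_torque': array([ 3.38560185e-04, -5.27571630e+01, -1.26686912e+00, -1.53434461e+01,
       -5.26333472e-02,  6.56995355e-03,  1.65937727e-04]), 'tool_pos': array([ 6.24363059e-01, -5.63976853e-05,  2.48904878e-01]), 'eef_rot': array([ 9.99999552e-01,  5.91576150e-05, -9.41994185e-04,  7.65692221e-05]), 'contact_force': array([ 0.13959319, -1.02200786, -0.29679215]), 'moment': array([0.02445056, 0.07586316, 0.02836765]), 'opening': 0.9995168465723554}
scene {'intrinsics': array([[432.38664362,   0.        , 256.61928027],
       [  0.        , 432.38664362, 186.78033477],
       [  0.        ,   0.        ,   1.        ]]), 'extrinsics': array([[ 0.82565884,  0.5640026 ,  0.01373165, -0.37599366],
       [ 0.4764036 , -0.68396935, -0.5524722 , -0.14879751],
       [-0.30220373,  0.46269536, -0.83341821,  1.420
[... 337 characters left out ...]
433,  0.50164617, -0.77474051,  0.28678728],
       [ 0.49292869, -0.59794484, -0.6320469 ,  1.18106121],
       [ 0.        ,  0.        ,  0.        ,  1.        ]])}
wrist {'intrinsics': array([[297.31863964,   0.        , 248.11090786],
       [  0.        , 297.31863964, 191.66097017],
       [  0.        ,   0.        ,   1.        ]]), 'extrinsics': array([[ 9.99999384e-01,  4.36683217e-04, -1.02081536e-03,
        -6.23304215e-01],
       [ 7.00644879e-04, -9.61420413e-01,  2.75082350e-01,
        -3.92105210e-02],
       [-8.61308880e-04, -2.75082896e-01, -9.61420126e-01,
         3.89647526e-01],
       [ 0.00000000e+00,  0.00000000e+00,  0.00000000e+00,
         1.00000000e+00]])}
```

View pics/scene0.png

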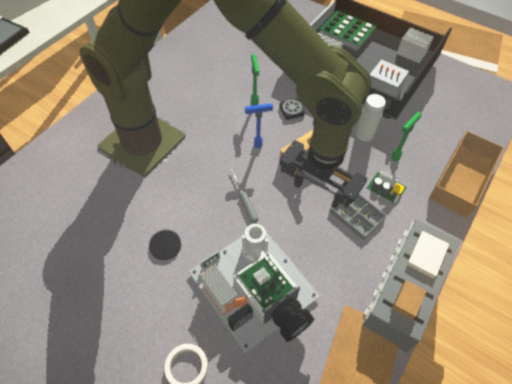

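View pics/side0.png

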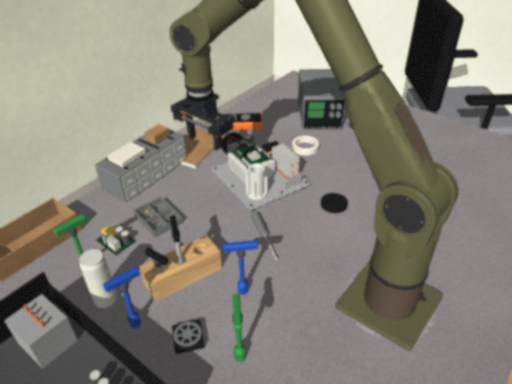

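View pics/wrist0.png

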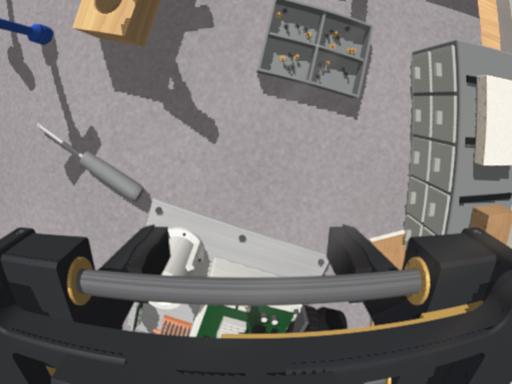

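The side view shows the wooden rack around (180,268). It holds two black T-handles: a tall one at (175,235) and a short one at (155,258). The tower mouth is at (256,165) in the side view and (255,232) in the scene view. The blue and green tools are decoys.

```bash
cat > h.py <<'E'
import numpy as np, cv2
from plant import r, vision, order, nets
def ray(cam,uv,P=None):
    P=P or vision.camera_params(cam); K=P["intrinsics"];E=P["extrinsics"]
    x=(uv[0]-K[0,2])/K[0,0]; y=(uv[1]-K[1,2])/K[1,1]
    if cam=="wrist":
        th=np.hypot(x,y); d=np.array([np.sin(th)*x/max(th,1e-9),np.sin(th)*y/max(th,1e-9),np.cos(th)])
    else: d=np.array([x,y,1.])
    R=E[:3,:3]; o=-R.T@E[:3,3]; return o,R.T@d
def atz(cam,uv,z,P=None):
    o,d=ray(cam,uv,P); return o+d*(z-o[2])/d[2]
def proj(cam,p,P=None):
    P=P or vision.camera_params(cam); K=P["intrinsics"];E=P["extrinsics"]
    c=E[:3,:3]@np.asarray(p,float)+E[:3,3]
    if cam=="wrist":
        rr=np.hypot(c[0],c[1]); th=np.arctan2(rr,c[2]); x,y=c[0]/rr*th,c[1]/rr*th
    else: x,y=c[0]/c[2],c[1]/c[2]
    return np.array([K[0,0]*x+K[0,2],K[1,1]*y+K[1,2]])
E
python3 - <<'E'
from h import *
print("rack top right corner etc")
for uv,z in (((175,217),.18),((155,258),.118),((208,250),.07),((181,268),.07)): print(uv,atz("side",uv,z))
print("tower side",atz("side",(256,168),.12),"scene",atz("scene",(255,232),.12), "wrist",atz("wrist",(182,243),.12))
for cam,l in (("side","driver"),("side","short_driver"),("side","bore_mouth"),("scene","bore_mouth"),("side","rack")):
    for d in nets.boxes_of(cam,l)[:4]: print(cam,l,round(d["score"],2),(d["location"][1]*512,d["location"][0]*384))
im=cv2.imread("pics/side0.png"); cv2.imwrite("pics/side0c.png",cv2.resize(im[190:340,60:280],None,fx=3.5,fy=3.5,interpolation=cv2.INTER_CUBIC))
E
```

```text
rack top right corner etc
(175, 217) [0.51070608 0.23639217 0.18      ]
(155, 258) [0.49501705 0.33119474 0.118     ]
(208, 250) [0.44235677 0.19841582 0.07      ]
(181, 268) [0.45415688 0.28806028 0.07      ]
tower side [ 0.52814877 -0.11871894  0.12      ] scene [ 0.52776598 -0.11623494  0.12      ] wrist [ 0.55726832 -0.05961301  0.12      ]
side driver 0.9 (72.6016, 227.21280000000002)
side driver 0.86 (237.824, 327.0912)
side driver 0.77 (127.7952, 287.5008)
side driver 0.56 (244.48, 253.0944)
side short_driver 0.79 (153.9072, 260.69759999999997)
side short_driver 0.28 (189.2864, 339.30240000000003)
side short_driver 0.23 (333.312, 203.5968)
side bore_mouth 0.7 (259.584, 226.98239999999998)
side bore_mouth 0.69 (257.9968, 172.99200000000002)
scene bore_mouth 0.91 (254.4128, 288.0)
side rack 0.94 (183.0912, 268.992)
```

View pics/side0c.png

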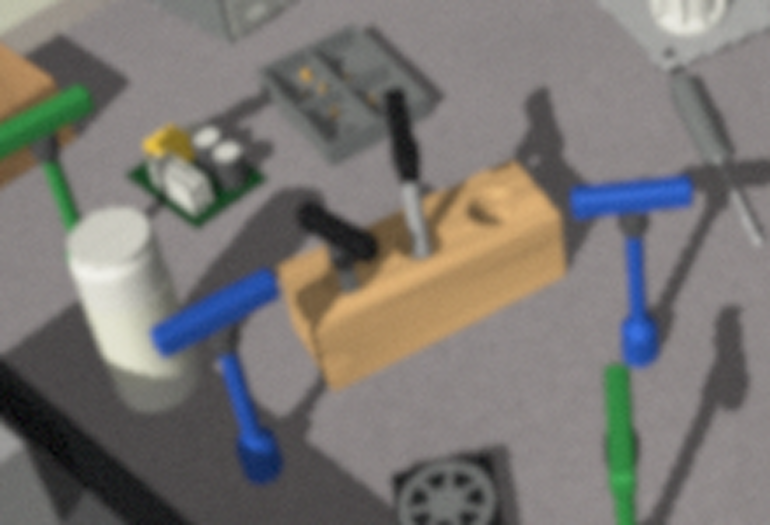

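Tall black-barred driver: middle hole, bar at about (174,230) in the side view. Short black one: the left hole, (156,257). Free hole: (200,250), the end towards the tower. The blue ones at (122,280) and (240,246) and the green ones at (72,226) and (237,330) stand on the bench and are look-alikes. Next I'll move the wrist camera over the rack.

{"method": "send_rows", "body": {
  "series": [
    {"delta_pos": [-1.5, -2.5, -1], "turn": 0, "jaw": 0},
    {"delta_pos": [-3.5, -5.5, -2.5], "turn": 0, "jaw": 0},
    {"delta_pos": [-6, -9, -4], "turn": 0, "jaw": 0},
    {"delta_pos": [-8, -12.5, -6], "turn": 0, "jaw": 0},
    {"delta_pos": [-10, -15.5, -7], "turn": 0, "jaw": 0},
    {"delta_pos": [-12, -18.5, -8], "turn": 0, "jaw": 0},
    {"delta_pos": [-12.5, -20, -8], "turn": 0, "jaw": 0},
    {"delta_pos": [-12.5, -20, -8], "turn": 0, "jaw": 0}
  ]
}}

```text
clock: 1.07
tool_pos: [0.4978, 0.2057, 0.331]
eef_rot: [1.0, 0.005, 0.001, -0.002]
contact_force: [1.0, -0.5, 0.4]
opening: 1.002
```

Run:
```python
from h import *
import pickle
s=r.get_state(); print(s["clock"],s["tool_pos"],s["eef_rot"],s["q"],s["contact_force"])
P=vision.camera_params("wrist"); pickle.dump(P,open("pics/w1.pkl","wb"))
cv2.imwrite("pics/w1.png",cv2.resize(vision.snapshot("wrist"),None,fx=1.5,fy=1.5))
cv2.imwrite("pics/s1.png",cv2.resize(vision.snapshot("scene"),None,fx=1.5,fy=1.5,interpolation=cv2.INTER_CUBIC))
```

```text
1.0667 [0.49779266 0.20572963 0.33096667] [ 9.99987604e-01  4.50366889e-03  5.13723179e-04 -2.06035802e-03] [-0.33953043  0.47854227 -0.21420529  1.71798632  0.11648314  0.95469134
 -0.58850874] [ 1.01010872 -0.53956268  0.43627551]
```

View pics/w1.png

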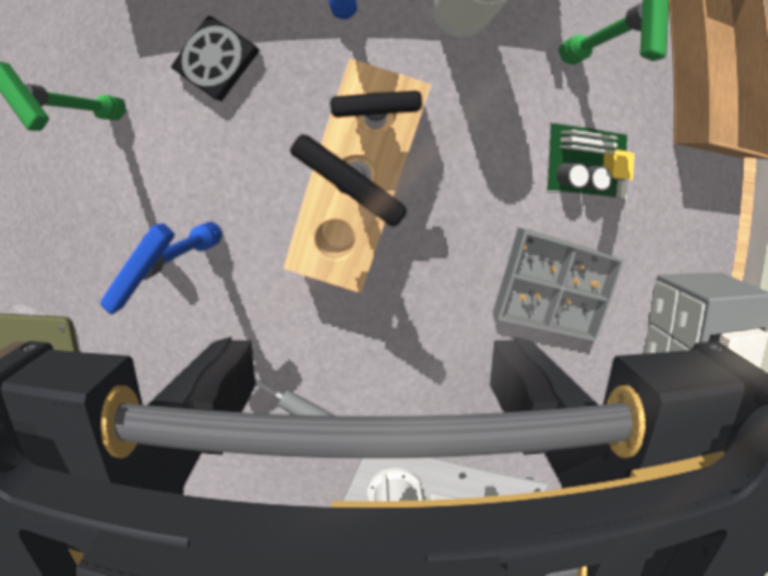

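View pics/s1.png

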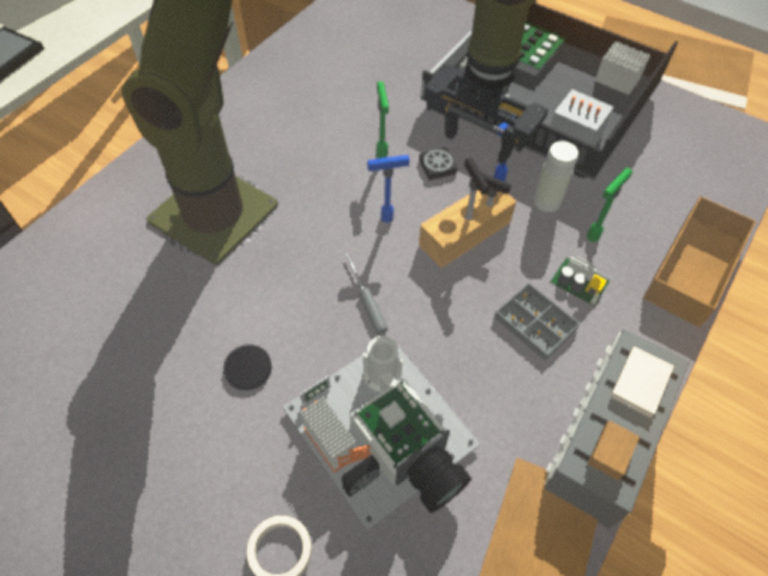

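The wrist view (1.5x scale) shows the long bar from (295,145) to (400,215) over the middle hole, and the short one at (376,103). The free hole is at (335,238). The tower mouth is just visible at (395,487).

Run:
```python
from h import *
import pickle
P=pickle.load(open("pics/w1.pkl","rb")); im=cv2.imread("pics/w1.png")
g=cv2.cvtColor(im,cv2.COLOR_BGR2GRAY)
m=((g<70)).astype(np.uint8); n,l,st,c=cv2.connectedComponentsWithStats(m)
k=l[180,348]; print(st[k],c[k])
pts=np.argwhere(l==k)[:,::-1].astype(np.float32)
W=np.array([atz("wrist",(p+.5)/1.5-.5,.185,P)[:2] for p in pts],np.float32)
rc=cv2.minAreaRect(W); print("long bar z=.185",rc)
k=l[103,376]; pts=np.argwhere(l==k)[:,::-1].astype(np.float32)
W=np.array([atz("wrist",(p+.5)/1.5-.5,.118,P)[:2] for p in pts],np.float32); print("short",cv2.minAreaRect(W))
for n_,uv,z in (("free hole",(335,238),.07),("c1",(350,58),.07),("c2",(432,84),.07),("c3",(285,268),.07),("c4",(361,292),.07),("tower",(395,487),.12)):
    print(n_,atz("wrist",(np.array(uv)+.5)/1.5-.5,z,P))
print("tower scene",atz("scene",(381/1.5,346/1.5),.12))
for z in(.18,):print("longbar scene",atz("scene",(490/1.5,178/1.5),z))
S=cv2.imread("pics/s1.png"); cv2.imwrite("pics/s1c.png",cv2.resize(S[120:450,280:600],None,fx=1.8,fy=1.8,interpolation=cv2.INTER_CUBIC))
```

```text
[ 291  136   91   71 2276] [335.54745167 170.29481547]
long bar z=.185 ((0.47310271859169006, 0.27158838510513306), (0.016366831958293915, 0.0628867894411087), 55.336158752441406)
short ((0.498764306306839, 0.3213263750076294), (0.06875746697187424, 0.021615950390696526), 3.0128493309020996)
free hole [0.46350165 0.20948373 0.07      ]
c1 [0.47607327 0.37236974 0.07      ]
c2 [0.54835064 0.34975073 0.07      ]
c3 [0.41661637 0.18142214 0.07      ]
c4 [0.48714511 0.15896328 0.07      ]
tower [ 0.5220794 -0.0302249  0.12     ]
tower scene [ 0.52348493 -0.11453204  0.12      ]
longbar scene [0.50736081 0.27740192 0.18      ]
```

View pics/s1c.png

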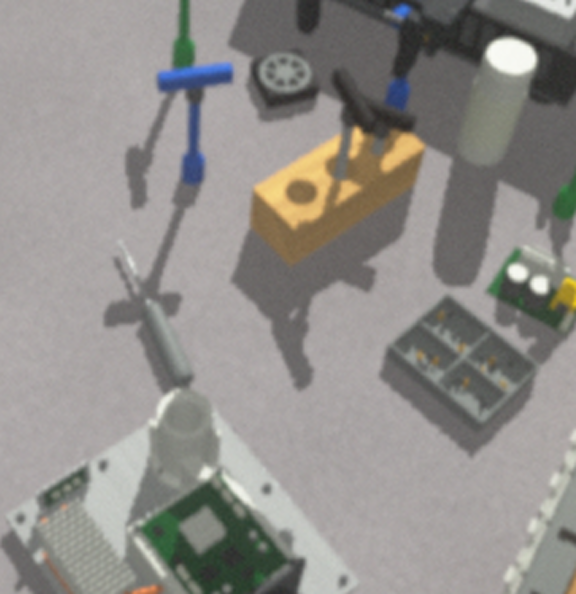

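Rack corners give centre (0.482,0.2656) with sides of 75.7 and 200 mm, which match the given 75 × 200. The bar extrapolates to the same centre, with its long axis at about -34.7°. It is 16.4 mm wide, also as given. So the long driver is in the middle hole. I'll approach above it and turn the jaws across the bar.

{"method": "send_rows", "body": {
  "series": [
    {"delta_pos": [-0.2, -0.8, 0.5], "turn": -7, "jaw": 0.2},
    {"delta_pos": [-0.5, -1.8, 1.5], "turn": -14, "jaw": 0.4},
    {"delta_pos": [-0.9, -3, 3], "turn": -21, "jaw": 0.4},
    {"delta_pos": [-1.3, -4.3, 4.5], "turn": -28, "jaw": 0.4},
    {"delta_pos": [-1.6, -5.5, 6], "turn": -35, "jaw": 0.4},
    {"delta_pos": [-1.8, -6.3, 7], "turn": -42, "jaw": 0.4},
    {"delta_pos": [-1.8, -6.6, 7.5], "turn": -49, "jaw": 0.4},
    {"delta_pos": [-1.8, -6.6, 7.5], "turn": -55, "jaw": 0.4}
  ]
}}

```text
clock: 1.83
tool_pos: [0.4824, 0.2642, 0.2527]
eef_rot: [0.886, 0.463, -0.002, 0.0]
contact_force: [0.0, -0.7, -0.3]
opening: 0.603
```

```bash
cat >> h.py <<'E'
from scipy.spatial.transform import Rotation as Ro
def st():
    s=r.get_state(); M=Ro.from_quat(s["eef_rot"]).as_matrix()
    print("t",round(s["clock"],2),"pos",s["tool_pos"].round(4),"xang",round(np.degrees(np.arctan2(M[1,0],M[0,0])),2),"zax",M[:,2].round(4),"q",s["q"].round(3),"F",s["contact_force"].round(2),"M",s["moment"].round(3),"op",round(s["opening"],3)); return s,M
E
python3 - <<'E'
from h import *
import pickle
st()
P=vision.camera_params("wrist"); pickle.dump(P,open("pics/w2.pkl","wb"))
cv2.imwrite("pics/w2.png",cv2.resize(vision.snapshot("wrist"),None,fx=1.5,fy=1.5))
s,M=st()
t=np.array([.4818,.2656,.1725]); print("delta tool cm",M.T@(t-s["tool_pos"])*100)
E
```

```text
t 1.83 pos [0.4824 0.2642 0.2527] xang 55.22 zax [-0.0025 -0.0024 -1.    ] q [-0.31   0.614 -0.454  1.779  0.349  0.832  0.032] F [ 0.02 -0.74 -0.26] M [ 0.018 -0.033  0.069] op 0.603
t 1.88 pos [0.4829 0.2636 0.2531] xang 55.38 zax [-0.0018 -0.0025 -1.    ] q [-0.308  0.613 -0.455  1.779  0.35   0.833  0.036] F [-0.01  0.69 -0.06] M [-0.009 -0.073 -0.005] op 0.599
delta tool cm [ 0.12897338 -0.20367674  8.06294514]
```

View pics/w2.png

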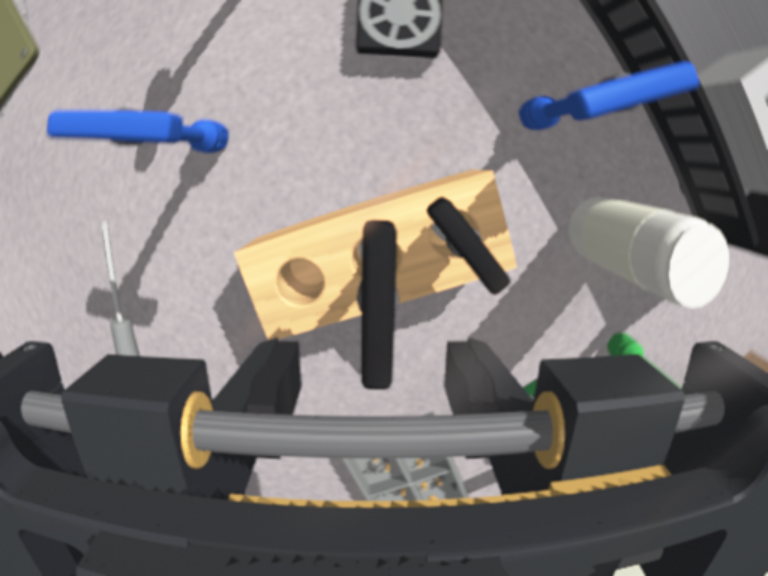

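The bar (378,222 to 378,388) is parallel to the pads and centred between the fingers. Nothing is in the descent path, and the duster at (690,260) is clear.

Run:
```python
from h import *
import pickle
P=pickle.load(open("pics/w2.pkl","rb"))
a=[atz("wrist",(np.array(u)+.5)/1.5-.5,.191,P) for u in ((380,221),(377,388))]
print(a,(a[0]+a[1])/2,np.linalg.norm(a[0]-a[1]),np.degrees(np.arctan2(*(a[1]-a[0])[1::-1])))
for u,z in (((495,170),.07),((235,252),.07),((515,268),.07),((268,340),.07),((301,280),.07)): print(u,atz("wrist",(np.array(u)+.5)/1.5-.5,z,P))
st()
```

```text
[array([0.44626957, 0.291618  , 0.191     ]), array([0.51395603, 0.24332978, 0.191     ])] [0.4801128  0.26747389 0.191     ] 0.0831457091167268 -35.50445482337823
(495, 170) [0.47559392 0.37450131 0.07      ]
(235, 252) [0.41606485 0.18217872 0.07      ]
(515, 268) [0.54665739 0.34901361 0.07      ]
(268, 340) [0.48619471 0.15914771 0.07      ]
(301, 280) [0.46259326 0.21081921 0.07      ]
t 1.88 pos [0.4829 0.2636 0.2531] xang 55.38 zax [-0.0018 -0.0025 -1.    ] q [-0.308  0.613 -0.455  1.779  0.35   0.833  0.036] F [-0.01  0.69 -0.06] M [-0.009 -0.073 -0.005] op 0.599
```

{"method": "send_rows", "body": {
  "series": [
    {"delta_pos": [0.1, -0.3, 1], "turn": -0.4, "jaw": 0.4},
    {"delta_pos": [0.1, -0.3, 3], "turn": -0.4, "jaw": 0.4},
    {"delta_pos": [0.1, -0.3, 5], "turn": -0.4, "jaw": 0.4},
    {"delta_pos": [0.1, -0.3, 6.5], "turn": -0.4, "jaw": 0.4},
    {"delta_pos": [0.1, -0.3, 7.5], "turn": -0.4, "jaw": 0.4},
    {"delta_pos": [0.1, -0.3, 8], "turn": -0.4, "jaw": 0.4},
    {"delta_pos": [0.1, -0.3, 8], "turn": -0.4, "jaw": 0.4}
  ]
}}

```text
clock: 2.47
tool_pos: [0.48, 0.2677, 0.1736]
eef_rot: [0.886, 0.464, -0.001, 0.0]
contact_force: [0.1, 0.4, -0.3]
opening: 0.601
```

Run:
```python
from h import *
cv2.imwrite("pics/w3.png",vision.snapshot("wrist"))
s,M=st()
t=np.array([.481,.2665,.1725]); print("delta tool cm",M.T@(t-s["tool_pos"])*100)
```

```text
t 2.52 pos [0.4803 0.2682 0.1745] xang 55.31 zax [-1.e-04 -5.e-04 -1.e+00] q [-0.359  0.718 -0.392  1.86   0.43   0.649 -0.046] F [-0.01 -0.74  0.6 ] M [ 0.083 -0.013  0.018] op 0.599
delta tool cm [-0.10276351  0.15102983  0.20276966]
```

View pics/w3.png

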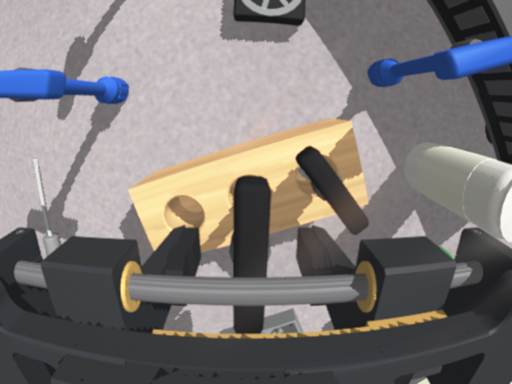

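The bar is between the pads, so I'll close.

{"method": "send_rows", "body": {
  "series": [
    {"delta_pos": [0, 0.1, 0.15], "turn": 0, "jaw": 0.6},
    {"delta_pos": [0, 0.1, 0.15], "turn": 0, "jaw": 0.8},
    {"delta_pos": [0, 0.1, 0.15], "turn": 0, "jaw": 0.95},
    {"delta_pos": [0, 0.1, 0.15], "turn": 0, "jaw": 1},
    {"delta_pos": [0, 0.1, 0.15], "turn": 0, "jaw": 1},
    {"delta_pos": [0, 0.1, 0.15], "turn": 0, "jaw": 1}
  ],
  "force": 45
}}

```text
clock: 3.02
tool_pos: [0.4811, 0.2681, 0.1736]
eef_rot: [0.885, 0.465, 0.0, -0.0]
contact_force: [0.5, 0.2, 1.9]
opening: 0.23
```

```bash
python3 -c "
from h import *
st()"
```

```text
t 3.02 pos [0.4811 0.2681 0.1736] xang 55.39 zax [ 6.e-04  4.e-04 -1.e+00] q [-0.358  0.72  -0.392  1.859  0.432  0.646 -0.045] F [0.49 0.21 1.94] M [-0.009 -0.04   0.033] op 0.23
```

{"method": "send_rows", "body": {
  "series": [
    {"delta_pos": [0, 0, 0], "turn": 0, "jaw": 1},
    {"delta_pos": [0, 0, 0], "turn": 0, "jaw": 1},
    {"delta_pos": [0, 0, 0], "turn": 0, "jaw": 1},
    {"delta_pos": [0, 0, -0.3], "turn": 0, "jaw": 1},
    {"delta_pos": [0, 0, -1], "turn": 0, "jaw": 1},
    {"delta_pos": [0, 0, -2], "turn": 0, "jaw": 1},
    {"delta_pos": [0, 0, -3], "turn": 0, "jaw": 1},
    {"delta_pos": [0, 0, -3], "turn": 0, "jaw": 1}
  ]
}}

```text
clock: 3.68
tool_pos: [0.4819, 0.2689, 0.2055]
eef_rot: [0.885, 0.465, 0.002, -0.0]
contact_force: [-0.0, 0.2, -2.4]
opening: 0.228
```

```bash
python3 -c "
from h import *
st()"
```

```text
t 3.68 pos [0.4819 0.2689 0.2055] xang 55.39 zax [ 0.0032  0.0024 -1.    ] q [-0.34   0.675 -0.421  1.831  0.4    0.716 -0.017] F [-0.02  0.23 -2.4 ] M [ 0.103 -0.061 -0.01 ] op 0.228
```

Lifted: the force shows about 2.4 N of weight. Now raising it clear of everything.

{"method": "send_rows", "body": {
  "series": [
    {"delta_pos": [0, 0, -1], "turn": 0, "jaw": 1},
    {"delta_pos": [0, 0, -3], "turn": 0, "jaw": 1},
    {"delta_pos": [0, 0, -5.5], "turn": 0, "jaw": 1},
    {"delta_pos": [0, 0, -8.5], "turn": 0, "jaw": 1},
    {"delta_pos": [0, 0, -11.5], "turn": 0, "jaw": 1},
    {"delta_pos": [0, 0, -13.5], "turn": 0, "jaw": 1},
    {"delta_pos": [0, 0, -14.5], "turn": 0, "jaw": 1},
    {"delta_pos": [0, 0, -14.5], "turn": 0, "jaw": 1}
  ]
}}

```text
clock: 4.35
tool_pos: [0.4816, 0.2687, 0.3506]
eef_rot: [0.885, 0.465, 0.002, -0.0]
contact_force: [0.4, 0.1, -3.3]
opening: 0.227
```

```bash
python3 -c "
from h import *
s,M=st()
t=np.array([.583,-.155,.345]); print(M.T@(t-s['tool_pos'])*100)"
```

```text
t 4.35 pos [0.4816 0.2687 0.3506] xang 55.39 zax [ 0.0039  0.0025 -1.    ] q [-0.283  0.506 -0.503  1.643  0.272  1.058  0.1  ] F [ 0.42  0.06 -3.29] M [ 0.095 -0.056  0.002] op 0.227
[-29.11931519  32.40868321   0.49368983]
```

{"method": "send_rows", "body": {
  "series": [
    {"delta_pos": [-0.7, 0.8, 0], "turn": 0, "jaw": 1},
    {"delta_pos": [-2, 2.2, 0], "turn": 0, "jaw": 1},
    {"delta_pos": [-3.8, 4.2, 0], "turn": 0, "jaw": 1},
    {"delta_pos": [-5.8, 6.4, 0], "turn": 0, "jaw": 1},
    {"delta_pos": [-8, 8.8, 0], "turn": 0, "jaw": 1},
    {"delta_pos": [-10.2, 11.3, 0], "turn": 0, "jaw": 1},
    {"delta_pos": [-12.4, 13.8, 0], "turn": 0, "jaw": 1},
    {"delta_pos": [-14.6, 16.2, 0], "turn": 0, "jaw": 1}
  ]
}}

```text
clock: 5.02
tool_pos: [0.5304, 0.0525, 0.346]
eef_rot: [0.886, 0.465, -0.002, -0.0]
contact_force: [0.2, -0.3, -2.7]
opening: 0.227
```

{"method": "send_rows", "body": {
  "series": [
    {"delta_pos": [-2.2, 2.4, 0], "turn": 0, "jaw": 1},
    {"delta_pos": [-4.4, 4.9, 0], "turn": 0, "jaw": 1},
    {"delta_pos": [-6.6, 7.3, 0], "turn": 0, "jaw": 1},
    {"delta_pos": [-8.8, 9.8, 0], "turn": 0, "jaw": 1},
    {"delta_pos": [-11, 12.2, 0], "turn": 0, "jaw": 1},
    {"delta_pos": [-13, 14.4, 0], "turn": 0, "jaw": 1},
    {"delta_pos": [-14.3, 15.9, 0], "turn": 0, "jaw": 1},
    {"delta_pos": [-14.6, 16.2, 0], "turn": 0, "jaw": 1}
  ]
}}

```text
clock: 5.68
tool_pos: [0.5803, -0.1633, 0.3452]
eef_rot: [0.887, 0.461, -0.003, 0.0]
contact_force: [0.1, -1.4, -3.5]
opening: 0.233
```

Run:
```python
from h import *
import pickle
st()
P=vision.camera_params("wrist"); 
im=vision.snapshot("wrist"); pickle.dump((P,im),open("pics/w4.pkl","wb"))
cv2.imwrite("pics/w4.png",cv2.resize(im,None,fx=1.5,fy=1.5,interpolation=cv2.INTER_CUBIC))
im=vision.snapshot("side"); cv2.imwrite("pics/side4.png",cv2.resize(im[100:250,150:350],None,fx=3.5,fy=3.5,interpolation=cv2.INTER_CUBIC))
s,M=st(); print(proj("wrist",(.525,-.115,.12)))
```

```text
t 5.68 pos [ 0.5803 -0.1633  0.3452] xang 54.95 zax [-0.005  -0.0032 -1.    ] q [ 0.456  0.589 -0.464  1.492  0.282  1.131  0.897] F [ 0.09 -1.35 -3.47] M [-0.068 -0.116 -0.013] op 0.233
t 5.78 pos [ 0.5804 -0.1581  0.3459] xang 55.24 zax [-4.4e-03  4.0e-04 -1.0e+00] q [ 0.453  0.587 -0.468  1.495  0.28   1.131  0.895] F [ 0.5   0.83 -2.65] M [ 0.119 -0.035 -0.039] op 0.232
[252.73807895 110.20283576]
```

View pics/w4.png

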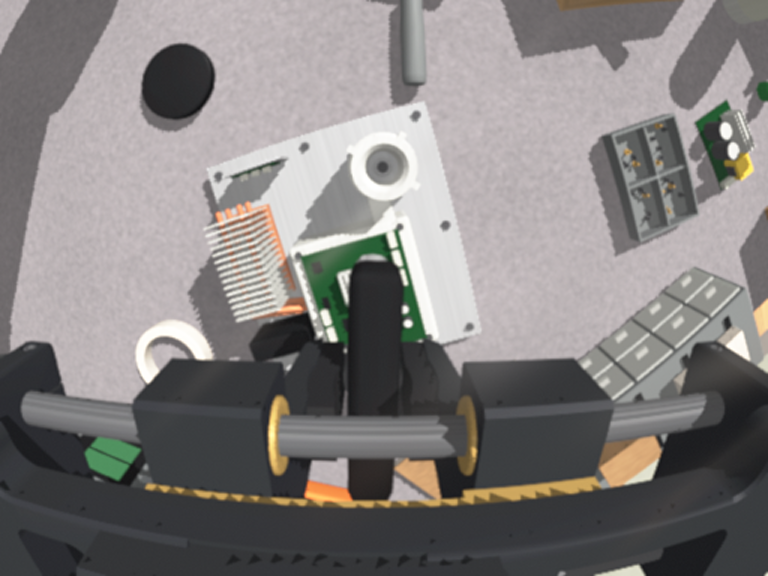

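View pics/side4.png

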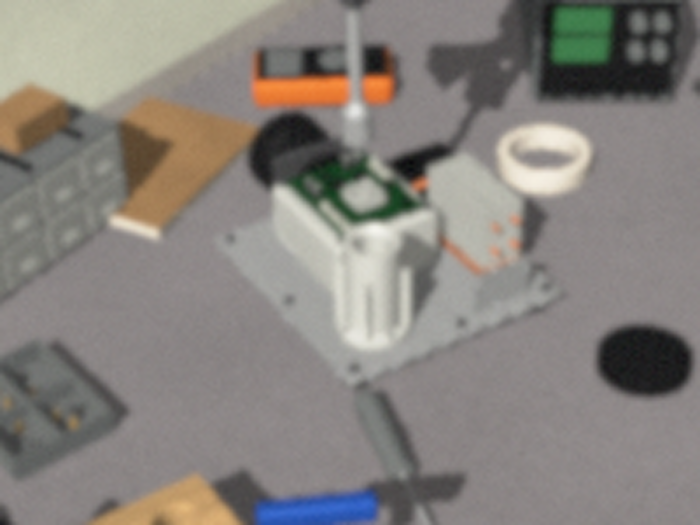

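The tower mouth is at (383,166) and I can see into the bore. The arm was still settling, so I'll retake and fit it.

Run:
```python
from h import *
import pickle
st()
P=vision.camera_params("wrist"); im=vision.snapshot("wrist"); pickle.dump((P,im),open("pics/w5.pkl","wb"))
s,M=st()
c=proj("wrist",(.525,-.115,.12),P); print(c)
for d in nets.boxes_of("wrist","bore_mouth")[:2]: print(d["score"],d["location"][1]*512,d["location"][0]*384)
cv2.imwrite("pics/w5.png",cv2.resize(im[80:145,220:290],None,fx=9,fy=9,interpolation=cv2.INTER_CUBIC))
# rectified top-down view at z=.12, centre guess
def rect(z,cx,cy,half=.04,n=500):
    mx=np.zeros((n,n),np.float32);my=mx.copy()
    for i in range(n):
        for j in range(n):
            u=proj("wrist",(cx+(j/n*2-1)*half,cy-(i/n*2-1)*half,z),P); mx[i,j],my[i,j]=u
    return cv2.remap(im,mx,my,cv2.INTER_CUBIC)
a=rect(.12,.525,-.115); b=rect(.032,.525,-.115,.03)
cv2.imwrite("pics/w5r.png",np.hstack([a,b])[:, :][::1] if False else cv2.resize(np.hstack([a,b]),(800,400)))
```

```text
t 5.78 pos [ 0.5804 -0.1581  0.3459] xang 55.24 zax [-4.4e-03  4.0e-04 -1.0e+00] q [ 0.453  0.587 -0.468  1.495  0.28   1.131  0.895] F [ 0.5   0.83 -2.65] M [ 0.119 -0.035 -0.039] op 0.232
t 5.83 pos [ 0.5807 -0.1559  0.3466] xang 55.4 zax [-0.0034  0.0016 -1.    ] q [ 0.451  0.586 -0.47   1.495  0.279  1.131  0.895] F [ 0.74  1.39 -1.98] M [ 0.15  -0.004 -0.033] op 0.234
[252.73807895 110.20283576]
0.86 218.6752 155.4048
0.52 250.4192 234.7008
```

View pics/w5.png

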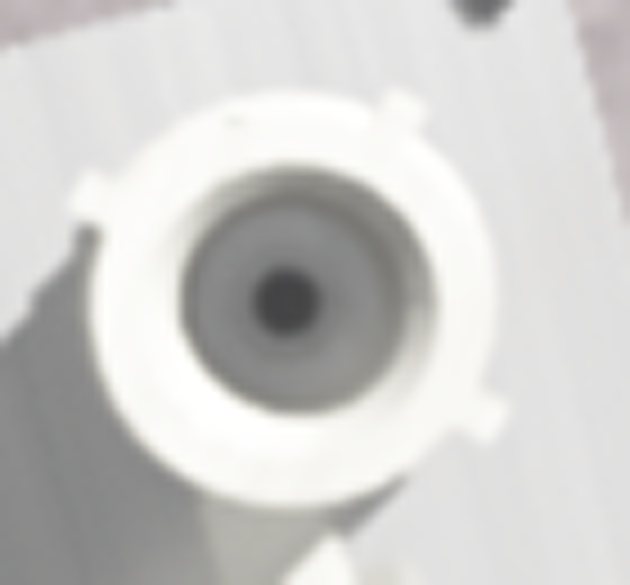

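View pics/w5r.png

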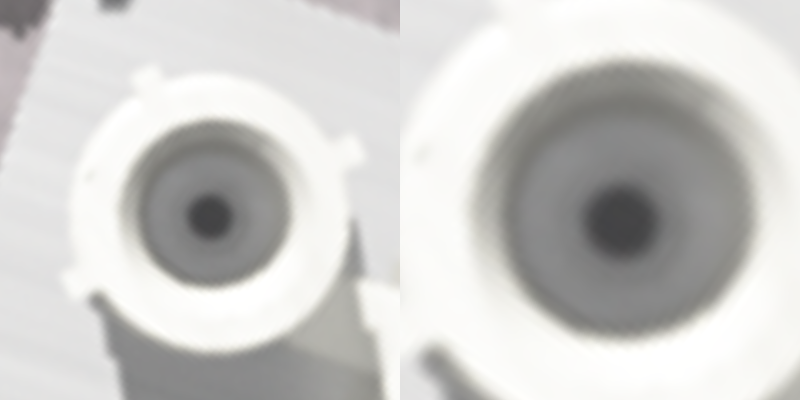

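The bore is clear and the stud shows as a dark spot, but I can't make out the nut flats. I'll hold still for a moment and measure again.

{"method": "send_rows", "body": {
  "series": [
    {"delta_pos": [0.5, -0.5, 0], "turn": 0, "jaw": 1},
    {"delta_pos": [0.5, -0.5, 0], "turn": 0, "jaw": 1},
    {"delta_pos": [0.5, -0.5, 0], "turn": 0, "jaw": 1},
    {"delta_pos": [0.5, -0.5, 0], "turn": 0, "jaw": 1},
    {"delta_pos": [0.5, -0.5, 0], "turn": 0, "jaw": 1},
    {"delta_pos": [0.5, -0.5, 0], "turn": 0, "jaw": 1},
    {"delta_pos": [0.5, -0.5, 0], "turn": 0, "jaw": 1},
    {"delta_pos": [0.5, -0.5, 0], "turn": 0, "jaw": 1}
  ]
}}

```text
clock: 6.55
tool_pos: [0.5806, -0.1495, 0.3482]
eef_rot: [0.885, 0.465, 0.0, 0.0]
contact_force: [0.7, -0.3, -2.8]
opening: 0.229
```

```bash
cat > meas.py <<'E'
from h import *
import pickle
def circ(im,P,z,g0,lo,hi,dark_inside,R):
    pass
st()
P=vision.camera_params("wrist"); im=vision.snapshot("wrist"); pickle.dump((P,im),open("pics/w6.pkl","wb"))
st()
def rect(z,cx,cy,half=.04,n=400):
    j,i=np.meshgrid(np.arange(n),np.arange(n)); E=P["extrinsics"];K=P["intrinsics"]
    W=np.stack([cx+((j+.5)/n*2-1)*half,cy-((i+.5)/n*2-1)*half,np.full(j.shape,z)],-1)
    c=W@E[:3,:3].T+E[:3,3]; rr=np.hypot(c[...,0],c[...,1]); th=np.arctan2(rr,c[...,2])
    return cv2.remap(im,(K[0,0]*c[...,0]/rr*th+K[0,2]).astype(np.float32),(K[1,1]*c[...,1]/rr*th+K[1,2]).astype(np.float32),cv2.INTER_CUBIC)
cx,cy=.526,-.116
out=[]
for z in (.116,.036):
    a=rect(z,cx,cy); g=cv2.GaussianBlur(cv2.cvtColor(a,cv2.COLOR_BGR2GRAY),(0,0),2)
    for th in ((150,180,200) if z>.1 else (80,90,100)):
        m=(g<th).astype(np.uint8); n,l,s_,c_=cv2.connectedComponentsWithStats(m)
        k=l[205:215,190:215].max() if z>.1 else l[210,210] or l[200,200]
        if k==0: continue
        cn=max(cv2.findContours((l==k).astype(np.uint8),0,1)[0],key=cv2.contourArea)
        (x,y),rad=cv2.minEnclosingCircle(cn); e=cv2.fitEllipse(cn)
        print(z,th,"ellipse centre",cx+(e[0][0]/200-1)*.04,cy-(e[0][1]/200-1)*.04,"axes mm",np.array(e[1])*.2)
    out.append(a)
cv2.imwrite("pics/w6r.png",np.hstack(out))
E
python3 meas.py
```

```text
t 6.55 pos [ 0.5806 -0.1495  0.3482] xang 55.39 zax [ 1.e-04 -0.e+00 -1.e+00] q [ 0.442  0.58  -0.471  1.501  0.279  1.127  0.883] F [ 0.69 -0.25 -2.78] M [ 0.067 -0.116 -0.017] op 0.229
t 6.6 pos [ 0.5806 -0.1495  0.3482] xang 55.39 zax [ 0.  0. -1.] q [ 0.442  0.58  -0.471  1.501  0.279  1.127  0.883] F [ 0.34 -0.17 -3.53] M [ 0.144 -0.026 -0.036] op 0.232
0.116 150 ellipse centre 0.5268128234863282 -0.11616467590332032 axes mm [29.71866455 31.69056091]
0.116 180 ellipse centre 0.5267416046142578 -0.11580322570800781 axes mm [32.42185059 33.05397949]
0.116 200 ellipse centre 0.5267247253417969 -0.11570584411621095 axes mm [33.58251343 34.14439087]
0.036 80 ellipse centre 0.5278955383300782 -0.11852212219238281 axes mm [8.48924942 8.80962906]
0.036 90 ellipse centre 0.5279433654785156 -0.1185099090576172 axes mm [ 9.65020981 10.0490181 ]
0.036 100 ellipse centre 0.5279862884521485 -0.11850206298828125 axes mm [10.66847    11.07118988]
```

View pics/w6r.png

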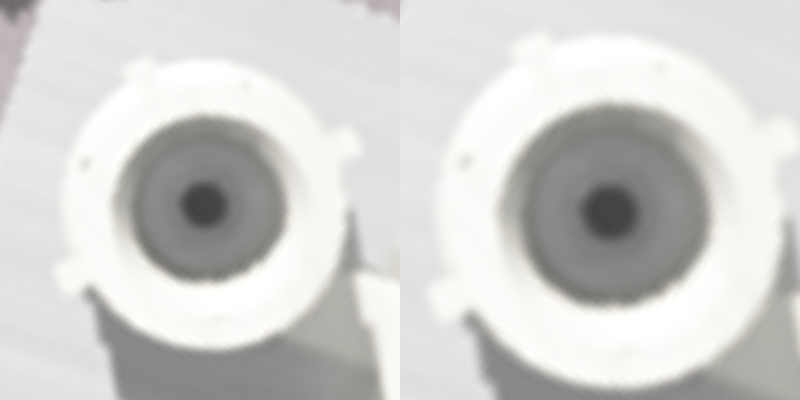

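{"method": "send_rows", "body": {
  "series": [
    {"delta_pos": [0, -1, 0], "turn": 0, "jaw": 1},
    {"delta_pos": [-0.1, -2.5, 0], "turn": 0, "jaw": 1},
    {"delta_pos": [-0.2, -4, 0.5], "turn": 0, "jaw": 1},
    {"delta_pos": [-0.3, -5.4, 1.5], "turn": 0, "jaw": 1},
    {"delta_pos": [-0.3, -6.2, 3], "turn": 0, "jaw": 1},
    {"delta_pos": [-0.3, -6.35, 4.3], "turn": 0, "jaw": 1},
    {"delta_pos": [-0.3, -6.35, 5], "turn": 0, "jaw": 1},
    {"delta_pos": [-0.3, -6.35, 5], "turn": 0, "jaw": 1}
  ]
}}

```text
clock: 7.27
tool_pos: [0.5259, -0.116, 0.297]
eef_rot: [0.885, 0.465, -0.001, -0.001]
contact_force: [-1.0, 0.5, -3.5]
opening: 0.23
```

{"method": "send_rows", "body": {
  "series": [
    {"delta_pos": [0, 0, 0], "turn": 0, "jaw": 1},
    {"delta_pos": [0, 0, 0], "turn": 0, "jaw": 1},
    {"delta_pos": [0, 0, 0], "turn": 0, "jaw": 1},
    {"delta_pos": [0, 0, 0], "turn": 0, "jaw": 1}
  ]
}}

```text
clock: 7.6
tool_pos: [0.5272, -0.1159, 0.2988]
eef_rot: [0.885, 0.465, 0.001, 0.0]
contact_force: [0.6, 0.2, -3.2]
opening: 0.227
```

Run:
```python
from h import *
st()
ims=[]
for n,c in (("scene",(254,225)),("side",(257,160))):
    im=vision.snapshot(n); cv2.imwrite(f"pics/{n}7raw.png",im)
    x,y=c; ims.append(cv2.resize(im[y-55:y+35,x-35:x+35],(392,504),interpolation=cv2.INTER_CUBIC))
    for q in ((.5267,-.1159,.12),(.5267,-.1159,.135)): print(n,proj(n,q))
im=vision.snapshot("wrist"); cv2.imwrite("pics/w7.png",im)
cv2.imwrite("pics/7.png",np.hstack(ims)); st()
```

```text
t 7.6 pos [ 0.5272 -0.1159  0.2988] xang 55.39 zax [ 1.5e-03 -1.0e-04 -1.0e+00] q [ 0.423  0.542 -0.47   1.753  0.299  0.916  0.794] F [ 0.58  0.18 -3.16] M [ 0.071 -0.023  0.016] op 0.227
scene [254.73097311 231.69297703]
scene [254.7907164  228.93487962]
side [255.80181198 168.59315452]
side [255.73238128 164.71280825]
t 7.75 pos [ 0.5268 -0.1159  0.2985] xang 55.39 zax [ 7.e-04 -1.e-04 -1.e+00] q [ 0.423  0.542 -0.47   1.754  0.299  0.916  0.794] F [ 0.39 -0.31 -3.8 ] M [ 0.059  0.025 -0.02 ] op 0.23
```

View pics/7.png

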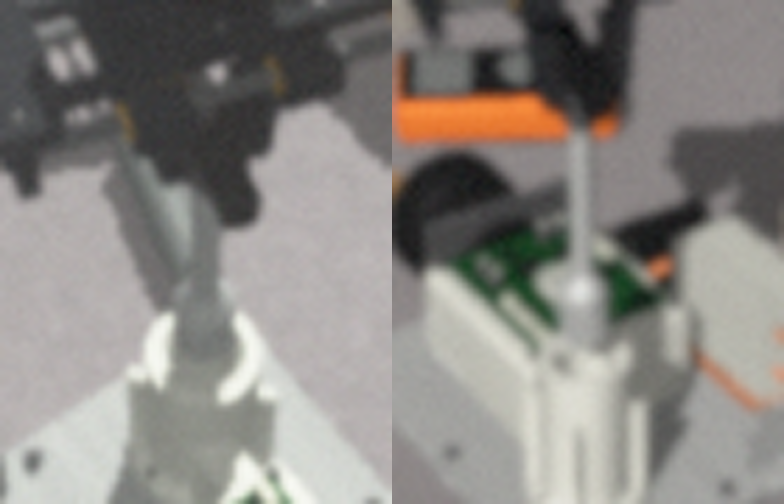

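View pics/w7.png

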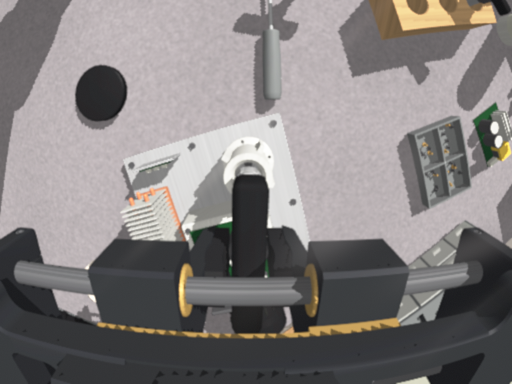

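Socket and tower axes coincide sideways in both views: about (204 vs 201) and (585 vs 585) in the crop. Both cameras look along roughly the same direction, so I'll check the other direction in the wrist view.

Run:
```python
from h import *
im=cv2.imread("pics/w7.png"); P=vision.camera_params("wrist")
a=cv2.resize(im[120:200,205:300],None,fx=8,fy=8,interpolation=cv2.INTER_CUBIC)
t=np.linspace(0,2*np.pi,60)
def dr(c,R,z,col):
    p=np.array([proj("wrist",(c[0]+R*np.cos(x),c[1]+R*np.sin(x),z),P) for x in t]); p=((p-[205,120]+.5)*8).astype(int)
    cv2.polylines(a,[p],True,col,1)
b=np.array([.5267,-.1159])
dr(b,.0265,.12,(0,0,255)); dr(b,.016,.116,(255,0,0))
s=r.get_state()["tool_pos"][:2]
dr(s,.0145,.135,(0,255,0)); dr(s,.0145,.16,(0,255,255))
cv2.imwrite("pics/w7c.png",a)
```

```text
(no output)
```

View pics/w7c.png

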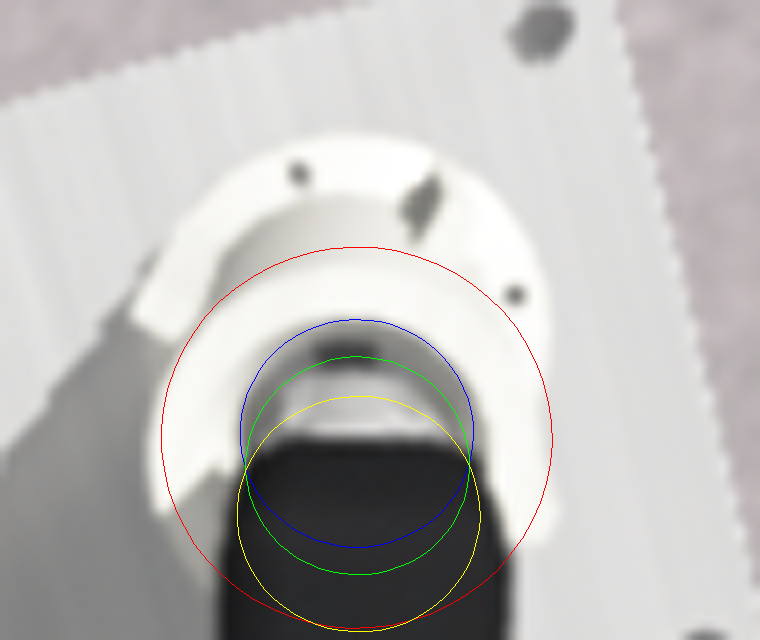

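Run:
```python
from h import *
im=cv2.imread("pics/w7.png")
a=cv2.resize(im[150:180,228:272],None,fx=17,fy=17,interpolation=cv2.INTER_CUBIC)
l=cv2.cvtColor(a,cv2.COLOR_BGR2LAB); l[...,0]=cv2.createCLAHE(4,(3,3)).apply(l[...,0]); a=cv2.cvtColor(l,cv2.COLOR_LAB2BGR)
P=vision.camera_params("wrist");t=np.linspace(0,2*np.pi,60); s=r.get_state()["tool_pos"][:2]
for z,c in ((.135,(0,255,0)),):
    p=np.array([proj("wrist",(s[0]+.0145*np.cos(x),s[1]+.0145*np.sin(x),z),P) for x in t]); p=((p-[228,150]+.5)*17).astype(int); cv2.polylines(a,[p],True,c,1)
cv2.imwrite("pics/w7d.png",a)
```

```text
(no output)
```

View pics/w7d.png

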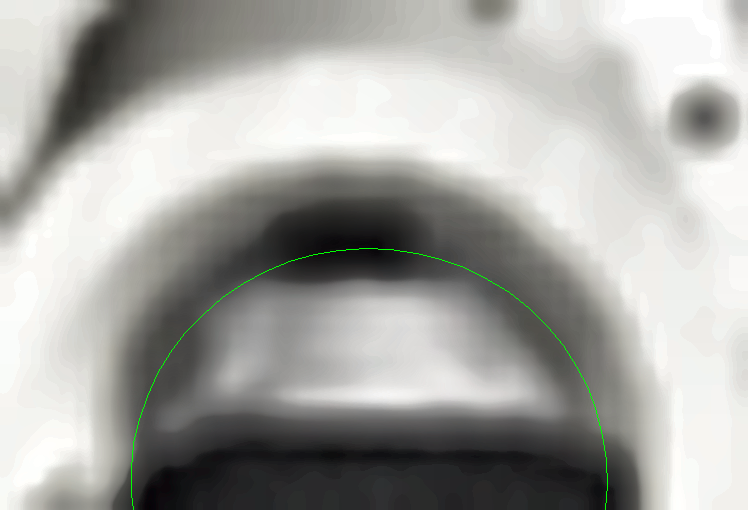

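The socket sits about 1.3 mm towards tool +y from the bore axis. I'll correct that, then go down gently while checking force.

{"method": "send_rows", "body": {
  "series": [
    {"delta_pos": [0.03, -0.13, 0], "turn": 0, "jaw": 1},
    {"delta_pos": [0.03, -0.13, 0.4], "turn": 0, "jaw": 1},
    {"delta_pos": [0.03, -0.13, 0.8], "turn": 0, "jaw": 1},
    {"delta_pos": [0.03, -0.13, 1.2], "turn": 0, "jaw": 1},
    {"delta_pos": [0.03, -0.13, 1.5], "turn": 0, "jaw": 1},
    {"delta_pos": [0.03, -0.13, 1.7], "turn": 0, "jaw": 1},
    {"delta_pos": [0.03, -0.13, 1.9], "turn": 0, "jaw": 1}
  ]
}}

```text
clock: 8.33
tool_pos: [0.5258, -0.1149, 0.279]
eef_rot: [0.885, 0.465, 0.0, 0.0]
contact_force: [0.9, -0.0, -1.3]
opening: 0.229
```

```bash
python3 -c "
from h import *
st()"
```

```text
t 8.33 pos [ 0.5258 -0.1149  0.279 ] xang 55.4 zax [ 1.e-04 -0.e+00 -1.e+00] q [ 0.414  0.563 -0.461  1.784  0.316  0.868  0.776] F [ 0.93 -0.02 -1.25] M [ 0.002 -0.069  0.033] op 0.229
```

{"method": "send_rows", "body": {
  "series": [
    {"delta_pos": [0, 0, 0.2], "turn": 0, "jaw": 1},
    {"delta_pos": [0, 0, 0.4], "turn": 0, "jaw": 1},
    {"delta_pos": [0, 0, 0.6], "turn": 0, "jaw": 1},
    {"delta_pos": [0, 0, 0.8], "turn": 0, "jaw": 1}
  ]
}}

```text
clock: 8.67
tool_pos: [0.5257, -0.1148, 0.2711]
eef_rot: [0.885, 0.465, 0.0, 0.0]
contact_force: [0.1, 0.7, -3.3]
opening: 0.231
```

```bash
python3 -c "
from h import *
st()"
```

```text
t 8.67 pos [ 0.5257 -0.1148  0.2711] xang 55.4 zax [ 1.e-04 -0.e+00 -1.e+00] q [ 0.411  0.573 -0.456  1.794  0.324  0.849  0.769] F [ 0.14  0.71 -3.3 ] M [-0.046 -0.053 -0.016] op 0.231
```

The mouth is about 12 mm inside the bore with no contact force. Continuing down.

{"method": "send_rows", "body": {
  "series": [
    {"delta_pos": [0, 0, 0.4], "turn": 0, "jaw": 1},
    {"delta_pos": [0, 0, 0.9], "turn": 0, "jaw": 1},
    {"delta_pos": [0, 0, 1.4], "turn": 0, "jaw": 1},
    {"delta_pos": [0, 0, 1.9], "turn": 0, "jaw": 1},
    {"delta_pos": [0, 0, 2.4], "turn": 0, "jaw": 1},
    {"delta_pos": [0, 0, 2.9], "turn": 0, "jaw": 1},
    {"delta_pos": [0, 0, 3.3], "turn": 0, "jaw": 1},
    {"delta_pos": [0, 0, 3.5], "turn": 0, "jaw": 1}
  ]
}}

```text
clock: 9.33
tool_pos: [0.5254, -0.1147, 0.2355]
eef_rot: [0.885, 0.465, -0.0, -0.0]
contact_force: [0.1, -0.3, -2.6]
opening: 0.228
```

```bash
python3 -c "
from h import *
st()"
```

```text
t 9.33 pos [ 0.5254 -0.1147  0.2355] xang 55.41 zax [-8.e-04  2.e-04 -1.e+00] q [ 0.394  0.618 -0.433  1.837  0.358  0.765  0.737] F [ 0.05 -0.27 -2.63] M [-0.041 -0.049  0.03 ] op 0.228
```

{"method": "send_rows", "body": {
  "series": [
    {"delta_pos": [0, 0, 0.4], "turn": 0, "jaw": 1},
    {"delta_pos": [0, 0, 0.9], "turn": 0, "jaw": 1},
    {"delta_pos": [0, 0, 1.4], "turn": 0, "jaw": 1},
    {"delta_pos": [0, 0, 1.9], "turn": 0, "jaw": 1},
    {"delta_pos": [0, 0, 2.4], "turn": 0, "jaw": 1},
    {"delta_pos": [0, 0, 2.8], "turn": 0, "jaw": 1},
    {"delta_pos": [0, 0, 3.1], "turn": 0, "jaw": 1},
    {"delta_pos": [0, 0, 3.2], "turn": 0, "jaw": 1}
  ]
}}

```text
clock: 10.0
tool_pos: [0.5255, -0.1148, 0.2036]
eef_rot: [0.885, 0.465, -0.0, -0.0]
contact_force: [-0.3, -0.1, -2.1]
opening: 0.23
```

```bash
python3 -c "
from h import *
st()"
```

```text
t 10.0 pos [ 0.5255 -0.1148  0.2036] xang 55.4 zax [-7.e-04  1.e-04 -1.e+00] q [ 0.376  0.662 -0.406  1.87   0.391  0.69   0.708] F [-0.31 -0.14 -2.1 ] M [ 0.005 -0.06   0.001] op 0.23
```

Mouth at about 0.040 m. I'll feel for the nut in small steps.

{"method": "send_rows", "body": {
  "series": [
    {"delta_pos": [0, 0, 0.2], "turn": 0, "jaw": 1},
    {"delta_pos": [0, 0, 0.4], "turn": 0, "jaw": 1},
    {"delta_pos": [0, 0, 0.6], "turn": 0, "jaw": 1},
    {"delta_pos": [0, 0, 0.8], "turn": 0, "jaw": 1}
  ]
}}

```text
clock: 10.33
tool_pos: [0.5258, -0.1148, 0.1962]
eef_rot: [0.885, 0.465, 0.0, 0.0]
contact_force: [-0.4, 1.0, -3.0]
opening: 0.231
```

{"method": "send_rows", "body": {
  "series": [
    {"delta_pos": [0, 0, 0.1], "turn": 0, "jaw": 1},
    {"delta_pos": [0, 0, 0.2], "turn": 0, "jaw": 1},
    {"delta_pos": [0, 0, 0.2], "turn": 0, "jaw": 1}
  ]
}}

```text
clock: 10.58
tool_pos: [0.5257, -0.1148, 0.1941]
eef_rot: [0.885, 0.465, 0.0, -0.0]
contact_force: [0.3, 0.0, -2.7]
opening: 0.233
```

```bash
python3 -c "
from h import *
st()"
```

```text
t 10.58 pos [ 0.5257 -0.1148  0.1941] xang 55.4 zax [ 0.e+00  1.e-04 -1.e+00] q [ 0.37   0.675 -0.397  1.879  0.402  0.667  0.698] F [ 0.26  0.03 -2.72] M [ 0.039 -0.164 -0.007] op 0.233
```

{"method": "send_rows", "body": {
  "series": [
    {"delta_pos": [0, 0, 0.1], "turn": 0, "jaw": 1},
    {"delta_pos": [0, 0, 0.2], "turn": 0, "jaw": 1},
    {"delta_pos": [0, 0, 0.2], "turn": 0, "jaw": 1}
  ]
}}

```text
clock: 10.83
tool_pos: [0.5266, -0.1148, 0.1931]
eef_rot: [0.885, 0.465, 0.001, 0.001]
contact_force: [-0.8, -0.1, 4.0]
opening: 0.228
```

Contact on the nut's corners: about 7 N with the mouth at about 29.5 mm, as predicted. Now a slow clockwise turn under light pressure, with the shift compensating for the roughly 1.5 mm grip offset.

{"method": "send_rows", "body": {
  "series": [
    {"delta_pos": [0, 0, 0.07], "turn": 0, "jaw": 1},
    {"delta_pos": [0.01, 0, 0.07], "turn": 4, "jaw": 1},
    {"delta_pos": [0.02, 0, 0.07], "turn": 8, "jaw": 1},
    {"delta_pos": [0.03, 0, 0.07], "turn": 12, "jaw": 1},
    {"delta_pos": [0.04, 0.01, 0.07], "turn": 16, "jaw": 1},
    {"delta_pos": [0.05, 0.01, 0.07], "turn": 20, "jaw": 1}
  ]
}}

```text
clock: 11.33
tool_pos: [0.5276, -0.1142, 0.1929]
eef_rot: [0.953, 0.303, 0.002, 0.001]
contact_force: [0.6, 0.2, 5.6]
opening: 0.229
```

```bash
python3 -c "
from h import *
st()"
```

```text
t 11.33 pos [ 0.5276 -0.1142  0.1929] xang 35.23 zax [ 3.9e-03 -1.0e-04 -1.0e+00] q [ 0.307  0.666 -0.294  1.882  0.307  0.633  0.439] F [0.59 0.17 5.65] M [ 0.031 -0.074  0.066] op 0.229
```

{"method": "send_rows", "body": {
  "series": [
    {"delta_pos": [0.01, 0, 0], "turn": 4, "jaw": 1},
    {"delta_pos": [0.02, 0, 0], "turn": 8, "jaw": 1},
    {"delta_pos": [0.03, 0, 0], "turn": 12, "jaw": 1},
    {"delta_pos": [0.04, 0.01, 0], "turn": 16, "jaw": 1},
    {"delta_pos": [0.05, 0.01, 0], "turn": 20, "jaw": 1}
  ]
}}

```text
clock: 11.75
tool_pos: [0.527, -0.114, 0.1915]
eef_rot: [0.991, 0.132, 0.001, -0.0]
contact_force: [1.1, 1.6, -3.1]
opening: 0.229
```

```bash
python3 -c "
from h import *
st()"
```

```text
t 11.75 pos [ 0.527  -0.114   0.1915] xang 15.22 zax [ 1.1e-03  3.0e-04 -1.0e+00] q [ 0.245  0.661 -0.192  1.886  0.205  0.613  0.19 ] F [ 1.14  1.55 -3.08] M [-0.036 -0.211  0.082] op 0.229
```

The force fell away and the socket dropped, so the hexagon is aligned. Going down to the washer.

{"method": "send_rows", "body": {
  "series": [
    {"delta_pos": [0, 0, 0.15], "turn": 0, "jaw": 1},
    {"delta_pos": [0, 0, 0.3], "turn": 0, "jaw": 1},
    {"delta_pos": [0, 0, 0.4], "turn": 0, "jaw": 1},
    {"delta_pos": [0, 0, 0.5], "turn": 0, "jaw": 1},
    {"delta_pos": [0, 0, 0.5], "turn": 0, "jaw": 1}
  ]
}}

```text
clock: 12.17
tool_pos: [0.527, -0.1142, 0.1867]
eef_rot: [0.991, 0.134, 0.001, 0.0]
contact_force: [0.4, -0.3, 2.4]
opening: 0.228
```

```bash
python3 -c "
from h import *
st()"
```

```text
t 12.17 pos [ 0.527  -0.1142  0.1867] xang 15.45 zax [ 1.1e-03  1.0e-04 -1.0e+00] q [ 0.244  0.669 -0.191  1.89   0.209  0.601  0.191] F [ 0.41 -0.3   2.4 ] M [-0.011 -0.284  0.07 ] op 0.228
```

{"method": "send_rows", "body": {
  "series": [
    {"delta_pos": [0, 0, 0.05], "turn": 0, "jaw": 1},
    {"delta_pos": [0, 0, 0.1], "turn": 0, "jaw": 1},
    {"delta_pos": [0, 0, 0.1], "turn": 0, "jaw": 1}
  ]
}}

```text
clock: 12.42
tool_pos: [0.527, -0.1143, 0.1858]
eef_rot: [0.991, 0.134, 0.001, 0.0]
contact_force: [1.1, -0.3, 2.9]
opening: 0.232
```

```bash
python3 -c "
from h import *
st()"
```

```text
t 12.42 pos [ 0.527  -0.1143  0.1858] xang 15.41 zax [ 0.0011 -0.     -1.    ] q [ 0.244  0.67  -0.19   1.89   0.209  0.599  0.19 ] F [ 1.05 -0.27  2.86] M [ 0.001 -0.327  0.101] op 0.232
```

{"method": "send_rows", "body": {
  "series": [
    {"delta_pos": [0, 0, 0.05], "turn": 0, "jaw": 1},
    {"delta_pos": [0, 0, 0.1], "turn": 0, "jaw": 1},
    {"delta_pos": [0, 0, 0.1], "turn": 0, "jaw": 1}
  ]
}}

```text
clock: 12.67
tool_pos: [0.5276, -0.1146, 0.1856]
eef_rot: [0.991, 0.134, 0.001, 0.001]
contact_force: [0.6, 0.3, 10.0]
opening: 0.233
```

```bash
python3 -c "
from h import *
st()"
```

```text
t 12.67 pos [ 0.5276 -0.1146  0.1856] xang 15.4 zax [ 2.8e-03 -7.0e-04 -1.0e+00] q [ 0.243  0.67  -0.189  1.89   0.21   0.597  0.189] F [0.62 0.35 9.95] M [-0.061 -0.239 -0.042] op 0.233
```

The socket is home: TCP 0.1856 m means the mouth is at 22 mm, as expected, with firm contact. I'll ease the pressure and start tightening clockwise.

{"method": "send_rows", "body": {
  "series": [
    {"delta_pos": [0, 0, -0.06], "turn": 0, "jaw": 1},
    {"delta_pos": [0.01, 0, -0.06], "turn": 2.5, "jaw": 1},
    {"delta_pos": [0.01, 0, -0.06], "turn": 5, "jaw": 1},
    {"delta_pos": [0.02, 0, -0.06], "turn": 7.5, "jaw": 1},
    {"delta_pos": [0.03, 0, -0.06], "turn": 10, "jaw": 1},
    {"delta_pos": [0.03, 0, -0.06], "turn": 10, "jaw": 1}
  ]
}}

```text
clock: 13.17
tool_pos: [0.5276, -0.1144, 0.1857]
eef_rot: [0.999, 0.046, 0.001, 0.0]
contact_force: [1.6, -0.4, 6.3]
opening: 0.235
```

```bash
python3 -c "
from h import *
st()"
```

```text
t 13.17 pos [ 0.5276 -0.1144  0.1857] xang 5.3 zax [ 1.8e-03 -5.0e-04 -1.0e+00] q [ 0.212  0.668 -0.138  1.891  0.155  0.59   0.067] F [ 1.61 -0.4   6.26] M [-0.073 -0.322  0.084] op 0.235
```

{"method": "send_rows", "body": {
  "series": [
    {"delta_pos": [0.01, 0, 0], "turn": 2, "jaw": 1},
    {"delta_pos": [0.01, 0, 0], "turn": 4, "jaw": 1},
    {"delta_pos": [0.02, 0, 0], "turn": 6, "jaw": 1},
    {"delta_pos": [0.02, 0, 0], "turn": 6, "jaw": 1}
  ]
}}

```text
clock: 13.5
tool_pos: [0.5278, -0.1144, 0.1857]
eef_rot: [1.0, -0.006, 0.001, 0.0]
contact_force: [1.3, -0.9, 5.5]
opening: 0.228
```

```bash
python3 -c "
from h import *
st()"
```

```text
t 13.5 pos [ 0.5278 -0.1144  0.1857] xang -0.67 zax [ 1.9e-03 -6.0e-04 -1.0e+00] q [ 0.194  0.668 -0.108  1.892  0.122  0.587 -0.005] F [ 1.32 -0.85  5.5 ] M [-0.103 -0.325  0.066] op 0.228
```

{"method": "send_rows", "body": {
  "series": [
    {"delta_pos": [0.01, 0, 0], "turn": 2, "jaw": 1},
    {"delta_pos": [0.01, 0, 0], "turn": 4, "jaw": 1},
    {"delta_pos": [0.02, 0, 0], "turn": 6, "jaw": 1},
    {"delta_pos": [0.02, 0, 0], "turn": 6, "jaw": 1}
  ]
}}

```text
clock: 13.83
tool_pos: [0.528, -0.1145, 0.1857]
eef_rot: [0.998, -0.058, 0.001, 0.0]
contact_force: [0.4, -1.0, 5.6]
opening: 0.226
```

```bash
python3 -c "
from h import *
st()"
```

```text
t 13.83 pos [ 0.528  -0.1145  0.1857] xang -6.68 zax [ 1.9e-03 -6.0e-04 -1.0e+00] q [ 0.175  0.667 -0.078  1.892  0.089  0.583 -0.076] F [ 0.36 -1.01  5.57] M [-0.107 -0.309  0.042] op 0.226
```

{"method": "send_rows", "body": {
  "series": [
    {"delta_pos": [0.01, 0, 0], "turn": 2, "jaw": 1},
    {"delta_pos": [0.01, 0, 0], "turn": 4, "jaw": 1},
    {"delta_pos": [0.01, 0, 0], "turn": 5, "jaw": 1},
    {"delta_pos": [0.01, 0, 0], "turn": 5, "jaw": 1}
  ]
}}

```text
clock: 14.17
tool_pos: [0.5281, -0.1145, 0.1857]
eef_rot: [0.995, -0.101, 0.001, 0.0]
contact_force: [0.8, -0.6, 6.2]
opening: 0.227
```

```bash
python3 -c "
from h import *
st()"
```

```text
t 14.17 pos [ 0.5281 -0.1145  0.1857] xang -11.64 zax [ 2.1e-03 -7.0e-04 -1.0e+00] q [ 0.16   0.667 -0.053  1.892  0.061  0.581 -0.135] F [ 0.8  -0.59  6.18] M [-0.181 -0.354  0.145] op 0.227
```

{"method": "send_rows", "body": {
  "series": [
    {"delta_pos": [0, 0, 0], "turn": 1.5, "jaw": 1},
    {"delta_pos": [0.01, 0, 0], "turn": 3, "jaw": 1},
    {"delta_pos": [0.01, 0, 0], "turn": 3, "jaw": 1}
  ]
}}

```text
clock: 14.42
tool_pos: [0.5282, -0.1145, 0.1857]
eef_rot: [0.992, -0.128, 0.001, 0.0]
contact_force: [1.5, -1.0, 6.5]
opening: 0.229
```

```bash
python3 -c "
from h import *
st()"
```

```text
t 14.42 pos [ 0.5282 -0.1145  0.1857] xang -14.66 zax [ 2.e-03 -7.e-04 -1.e+00] q [ 0.151  0.668 -0.038  1.893  0.044  0.58  -0.171] F [ 1.5  -0.97  6.51] M [-0.214 -0.325  0.067] op 0.229
```

{"method": "send_rows", "body": {
  "series": [
    {"delta_pos": [0, 0, 0], "turn": 1.5, "jaw": 1},
    {"delta_pos": [0.01, 0, 0], "turn": 3, "jaw": 1},
    {"delta_pos": [0.01, 0, 0], "turn": 4, "jaw": 1},
    {"delta_pos": [0.01, 0, 0], "turn": 4, "jaw": 1}
  ]
}}

```text
clock: 14.75
tool_pos: [0.5283, -0.1146, 0.1857]
eef_rot: [0.987, -0.162, 0.001, 0.0]
contact_force: [0.2, -1.0, 6.5]
opening: 0.23
```

```bash
python3 -c "
from h import *
st()"
```

```text
t 14.75 pos [ 0.5283 -0.1146  0.1857] xang -18.62 zax [ 2.e-03 -8.e-04 -1.e+00] q [ 0.139  0.668 -0.018  1.893  0.022  0.579 -0.218] F [ 0.19 -0.97  6.48] M [-0.26  -0.27   0.122] op 0.23
```

{"method": "send_rows", "body": {
  "series": [
    {"delta_pos": [0, 0, 0], "turn": 1.5, "jaw": 1},
    {"delta_pos": [0.01, 0, 0], "turn": 3, "jaw": 1},
    {"delta_pos": [0.01, 0, 0], "turn": 4, "jaw": 1},
    {"delta_pos": [0.01, 0, 0], "turn": 4, "jaw": 1}
  ]
}}

```text
clock: 15.08
tool_pos: [0.5284, -0.1147, 0.1856]
eef_rot: [0.981, -0.196, 0.001, 0.0]
contact_force: [0.7, -0.2, 5.6]
opening: 0.231
```

```bash
python3 -c "
from h import *
st()"
```

```text
t 15.08 pos [ 0.5284 -0.1147  0.1856] xang -22.59 zax [ 1.9e-03 -9.0e-04 -1.0e+00] q [ 1.270e-01  6.680e-01  2.000e-03  1.893e+00 -1.000e-03  5.780e-01
 -2.650e-01] F [ 0.65 -0.16  5.59] M [-0.225 -0.306  0.242] op 0.231
```

Torque has risen to about 0.24 N·m, so the nut is seating. Small steps now.

{"method": "send_rows", "body": {
  "series": [
    {"delta_pos": [0, 0, 0], "turn": 0, "jaw": 1},
    {"delta_pos": [0, 0, 0], "turn": 0, "jaw": 1}
  ]
}}

```text
clock: 15.25
tool_pos: [0.5284, -0.1147, 0.1857]
eef_rot: [0.981, -0.196, 0.001, 0.0]
contact_force: [0.9, -1.1, 5.1]
opening: 0.228
```

```bash
python3 -c "
from h import *
st()"
```

```text
t 15.25 pos [ 0.5284 -0.1147  0.1857] xang -22.55 zax [ 1.9e-03 -9.0e-04 -1.0e+00] q [ 1.270e-01  6.680e-01  1.000e-03  1.893e+00 -1.000e-03  5.780e-01
 -2.650e-01] F [ 0.86 -1.11  5.14] M [-0.236 -0.316  0.189] op 0.228
```

{"method": "send_rows", "body": {
  "series": [
    {"delta_pos": [0, 0, 0], "turn": 1, "jaw": 1},
    {"delta_pos": [0, 0, 0], "turn": 1, "jaw": 1}
  ]
}}

```text
clock: 15.42
tool_pos: [0.5284, -0.1147, 0.1856]
eef_rot: [0.979, -0.204, 0.001, 0.0]
contact_force: [1.6, -0.1, 5.8]
opening: 0.234
```

```bash
python3 -c "
from h import *
st()"
```

```text
t 15.42 pos [ 0.5284 -0.1147  0.1856] xang -23.58 zax [ 2.e-03 -9.e-04 -1.e+00] q [ 0.124  0.668  0.007  1.894 -0.006  0.578 -0.277] F [ 1.64 -0.07  5.81] M [-0.222 -0.298  0.322] op 0.234
```

{"method": "send_rows", "body": {
  "series": [
    {"delta_pos": [0, 0, 0], "turn": 0, "jaw": 1}
  ]
}}

```text
clock: 15.5
tool_pos: [0.5284, -0.1147, 0.1857]
eef_rot: [0.979, -0.204, 0.001, 0.0]
contact_force: [1.0, -0.5, 5.2]
opening: 0.228
```

```bash
python3 -c "
from h import *
st()"
```

```text
t 15.5 pos [ 0.5284 -0.1147  0.1857] xang -23.55 zax [ 2.e-03 -9.e-04 -1.e+00] q [ 0.124  0.668  0.007  1.894 -0.006  0.578 -0.277] F [ 0.99 -0.48  5.19] M [-0.268 -0.28   0.315] op 0.228
```

{"method": "send_rows", "body": {
  "series": [
    {"delta_pos": [0, 0, 0], "turn": 0, "jaw": 1}
  ]
}}

```text
clock: 15.58
tool_pos: [0.5284, -0.1147, 0.1856]
eef_rot: [0.979, -0.204, 0.001, 0.0]
contact_force: [1.4, -0.0, 5.9]
opening: 0.229
```

```bash
python3 -c "
from h import *
st()"
```

```text
t 15.58 pos [ 0.5284 -0.1147  0.1856] xang -23.54 zax [ 2.e-03 -9.e-04 -1.e+00] q [ 0.124  0.668  0.006  1.894 -0.006  0.578 -0.276] F [ 1.42 -0.04  5.86] M [-0.272 -0.266  0.299] op 0.229
```

{"method": "send_rows", "body": {
  "series": [
    {"delta_pos": [0, 0, 0], "turn": 0, "jaw": 1}
  ]
}}

```text
clock: 15.67
tool_pos: [0.5284, -0.1147, 0.1857]
eef_rot: [0.979, -0.204, 0.001, 0.0]
contact_force: [0.6, -1.3, 5.4]
opening: 0.227
```

```bash
python3 -c "
from h import *
st()"
```

```text
t 15.67 pos [ 0.5284 -0.1147  0.1857] xang -23.55 zax [ 2.e-03 -9.e-04 -1.e+00] q [ 0.124  0.668  0.006  1.894 -0.006  0.578 -0.277] F [ 0.62 -1.3   5.42] M [-0.232 -0.37   0.311] op 0.227
```

{"method": "send_rows", "body": {
  "series": [
    {"delta_pos": [0, 0, 0], "turn": 0.8, "jaw": 1},
    {"delta_pos": [0, 0, 0], "turn": 0.8, "jaw": 1}
  ]
}}

```text
clock: 15.83
tool_pos: [0.5284, -0.1147, 0.1856]
eef_rot: [0.977, -0.211, 0.001, 0.0]
contact_force: [1.5, -0.7, 5.3]
opening: 0.23
```

```bash
python3 -c "
from h import *
st()"
```

```text
t 15.83 pos [ 0.5284 -0.1147  0.1856] xang -24.37 zax [ 2.e-03 -9.e-04 -1.e+00] q [ 0.122  0.668  0.011  1.894 -0.011  0.577 -0.286] F [ 1.49 -0.68  5.27] M [-0.206 -0.327  0.378] op 0.23
```

{"method": "send_rows", "body": {
  "series": [
    {"delta_pos": [0, 0, 0], "turn": 0, "jaw": 1},
    {"delta_pos": [0, 0, 0], "turn": 0, "jaw": 1}
  ]
}}

```text
clock: 16.0
tool_pos: [0.5284, -0.1147, 0.1856]
eef_rot: [0.978, -0.211, 0.001, 0.0]
contact_force: [1.4, -1.9, 6.0]
opening: 0.235
```

```bash
python3 -c "
from h import *
st()"
```

```text
t 16.0 pos [ 0.5284 -0.1147  0.1856] xang -24.34 zax [ 2.e-03 -9.e-04 -1.e+00] q [ 0.122  0.668  0.01   1.894 -0.011  0.577 -0.286] F [ 1.44 -1.85  6.03] M [-0.248 -0.302  0.323] op 0.235
```

{"method": "send_rows", "body": {
  "series": [
    {"delta_pos": [0, 0, 0], "turn": 0, "jaw": 1}
  ]
}}

```text
clock: 16.08
tool_pos: [0.5284, -0.1147, 0.1856]
eef_rot: [0.978, -0.211, 0.001, 0.0]
contact_force: [1.1, -0.8, 4.8]
opening: 0.229
```

```bash
python3 -c "
from h import *
st()"
```

```text
t 16.08 pos [ 0.5284 -0.1147  0.1856] xang -24.34 zax [ 2.e-03 -9.e-04 -1.e+00] q [ 0.122  0.669  0.01   1.894 -0.011  0.577 -0.286] F [ 1.1  -0.83  4.82] M [-0.225 -0.339  0.317] op 0.229
```

The torque reads about 0.32–0.34 N·m. I'll relieve the downward press so washer friction doesn't count, and confirm.

{"method": "send_rows", "body": {
  "series": [
    {"delta_pos": [0, 0, -0.08], "turn": 0, "jaw": 1},
    {"delta_pos": [0, 0, -0.15], "turn": 0, "jaw": 1},
    {"delta_pos": [0, 0, -0.15], "turn": 0, "jaw": 1}
  ]
}}

```text
clock: 16.33
tool_pos: [0.5273, -0.1143, 0.1859]
eef_rot: [0.977, -0.211, -0.0, 0.0]
contact_force: [2.5, -0.2, -6.1]
opening: 0.228
```

```bash
python3 -c "
from h import *
st()"
```

```text
t 16.33 pos [ 0.5273 -0.1143  0.1859] xang -24.37 zax [-1.e-03 -1.e-04 -1.e+00] q [ 0.122  0.668  0.01   1.894 -0.011  0.581 -0.286] F [ 2.49 -0.17 -6.11] M [-0.36  -0.741  0.323] op 0.228
```

{"method": "send_rows", "body": {
  "series": [
    {"delta_pos": [0, 0, 0], "turn": 0, "jaw": 1}
  ]
}}

```text
clock: 16.42
tool_pos: [0.5273, -0.1143, 0.1859]
eef_rot: [0.977, -0.211, -0.0, 0.0]
contact_force: [2.0, -2.0, -6.9]
opening: 0.231
```

```bash
python3 -c "
from h import *
st()"
```

```text
t 16.42 pos [ 0.5273 -0.1143  0.1859] xang -24.38 zax [-0.001 -0.    -1.   ] q [ 0.122  0.668  0.01   1.894 -0.011  0.581 -0.286] F [ 2.05 -2.03 -6.85] M [-0.453 -0.797  0.288] op 0.231
```

{"method": "send_rows", "body": {
  "series": [
    {"delta_pos": [0, 0, 0], "turn": 0, "jaw": 1}
  ]
}}

```text
clock: 16.5
tool_pos: [0.5273, -0.1143, 0.1859]
eef_rot: [0.977, -0.211, -0.001, 0.0]
contact_force: [2.8, -1.0, -9.5]
opening: 0.233
```

```bash
python3 -c "
from h import *
st()"
```

```text
t 16.5 pos [ 0.5273 -0.1143  0.1859] xang -24.39 zax [-0.0011  0.     -1.    ] q [ 0.122  0.668  0.01   1.894 -0.011  0.581 -0.286] F [ 2.76 -0.96 -9.46] M [-0.404 -0.806  0.301] op 0.233
```

{"method": "send_rows", "body": {
  "series": [
    {"delta_pos": [0, 0, 0.08], "turn": 0.7, "jaw": 1},
    {"delta_pos": [0, 0, 0.08], "turn": 1.3, "jaw": 1},
    {"delta_pos": [0, 0, 0.08], "turn": 1.3, "jaw": 1},
    {"delta_pos": [0, 0, 0.08], "turn": 1.3, "jaw": 1}
  ]
}}

```text
clock: 16.83
tool_pos: [0.5276, -0.1143, 0.1858]
eef_rot: [0.975, -0.222, 0.0, 0.0]
contact_force: [2.5, -0.2, -5.2]
opening: 0.228
```

```bash
python3 -c "
from h import *
st()"
```

```text
t 16.83 pos [ 0.5276 -0.1143  0.1858] xang -25.7 zax [ 1.e-04 -1.e-04 -1.e+00] q [ 0.118  0.668  0.017  1.894 -0.019  0.579 -0.302] F [ 2.49 -0.16 -5.15] M [-0.397 -0.672  0.358] op 0.228
```

{"method": "send_rows", "body": {
  "series": [
    {"delta_pos": [0, 0, 0], "turn": 0, "jaw": 1}
  ]
}}

```text
clock: 16.92
tool_pos: [0.5276, -0.1143, 0.1858]
eef_rot: [0.975, -0.222, 0.0, 0.0]
contact_force: [1.7, -1.6, -5.1]
opening: 0.23
```

```bash
python3 -c "
from h import *
st()"
```

```text
t 16.92 pos [ 0.5276 -0.1143  0.1858] xang -25.69 zax [ 1.e-04 -1.e-04 -1.e+00] q [ 0.118  0.668  0.017  1.894 -0.019  0.579 -0.302] F [ 1.66 -1.56 -5.05] M [-0.379 -0.651  0.355] op 0.23
```

Torque rises at about the rubber's rate, so the nut is seated at roughly 0.35 N·m. Now I'll let the rubber unwind into the free play and lift straight out.

{"method": "send_rows", "body": {
  "series": [
    {"delta_pos": [0, 0, 0], "turn": -3, "jaw": 1},
    {"delta_pos": [-0.01, 0, 0], "turn": -6, "jaw": 1},
    {"delta_pos": [-0.02, 0, 0], "turn": -9, "jaw": 1},
    {"delta_pos": [-0.03, 0, 0], "turn": -10.5, "jaw": 1},
    {"delta_pos": [-0.03, 0, 0], "turn": -10.5, "jaw": 1}
  ]
}}

```text
clock: 17.33
tool_pos: [0.5272, -0.1141, 0.1859]
eef_rot: [0.991, -0.133, -0.0, -0.0]
contact_force: [1.5, -0.5, -4.4]
opening: 0.231
```

```bash
python3 -c "
from h import *
st()"
```

```text
t 17.33 pos [ 0.5272 -0.1141  0.1859] xang -15.23 zax [-1.e-04  4.e-04 -1.e+00] q [ 0.15   0.667 -0.036  1.894  0.04   0.582 -0.178] F [ 1.46 -0.49 -4.38] M [-0.295 -0.64   0.01 ] op 0.231
```

{"method": "send_rows", "body": {
  "series": [
    {"delta_pos": [0, 0, -0.4], "turn": 0, "jaw": 1},
    {"delta_pos": [0, 0, -0.8], "turn": 0, "jaw": 1},
    {"delta_pos": [0, 0, -1.2], "turn": 0, "jaw": 1},
    {"delta_pos": [0, 0, -1.6], "turn": 0, "jaw": 1}
  ]
}}

```text
clock: 17.67
tool_pos: [0.527, -0.1139, 0.2025]
eef_rot: [0.991, -0.132, -0.0, -0.0]
contact_force: [0.8, -0.6, -2.9]
opening: 0.23
```

```bash
python3 -c "
from h import *
st()"
```

```text
t 17.67 pos [ 0.527  -0.1139  0.2025] xang -15.23 zax [-5.e-04  2.e-04 -1.e+00] q [ 0.15   0.641 -0.037  1.879  0.038  0.622 -0.176] F [ 0.77 -0.63 -2.91] M [-0.138 -0.33   0.032] op 0.23
```

{"method": "send_rows", "body": {
  "series": [
    {"delta_pos": [0, 0, -1], "turn": 0, "jaw": 1},
    {"delta_pos": [0, 0, -2.5], "turn": 0, "jaw": 1},
    {"delta_pos": [0, 0, -4.5], "turn": 0, "jaw": 1},
    {"delta_pos": [0, 0, -7], "turn": 0, "jaw": 1},
    {"delta_pos": [0, 0, -9.5], "turn": 0, "jaw": 1},
    {"delta_pos": [0, 0, -12], "turn": 0, "jaw": 1},
    {"delta_pos": [0, 0, -14], "turn": 0, "jaw": 1},
    {"delta_pos": [0, 0, -14.3], "turn": 0, "jaw": 1}
  ]
}}

```text
clock: 18.33
tool_pos: [0.5284, -0.1142, 0.3491]
eef_rot: [0.991, -0.132, 0.003, -0.0]
contact_force: [0.8, -0.2, -2.7]
opening: 0.227
```

```bash
python3 -c "
from h import *
st()"
```

```text
t 18.33 pos [ 0.5284 -0.1142  0.3491] xang -15.22 zax [ 6.3e-03 -6.0e-04 -1.0e+00] q [ 0.151  0.456 -0.037  1.693  0.019  0.987 -0.158] F [ 0.75 -0.25 -2.65] M [ 0.017 -0.096 -0.015] op 0.227
```

Free of the bore. Carrying it back to the middle hole, which is now empty, at the same pose it was picked from.

{"method": "send_rows", "body": {
  "series": [
    {"delta_pos": [-0.4, -0.9, 0], "turn": -3, "jaw": 1},
    {"delta_pos": [-1.1, -2.6, 0], "turn": -7, "jaw": 1},
    {"delta_pos": [-2, -4.8, 0], "turn": -12, "jaw": 1},
    {"delta_pos": [-3, -7.2, 0], "turn": -17, "jaw": 1},
    {"delta_pos": [-4, -9.8, 0], "turn": -22, "jaw": 1},
    {"delta_pos": [-5.1, -12.5, 0], "turn": -27, "jaw": 1},
    {"delta_pos": [-6.2, -15.2, 0], "turn": -32, "jaw": 1},
    {"delta_pos": [-7.3, -17.8, 0], "turn": -37, "jaw": 1}
  ]
}}

```text
clock: 19.0
tool_pos: [0.5014, 0.0795, 0.3439]
eef_rot: [0.981, 0.193, -0.002, -0.0]
contact_force: [0.5, -0.1, -3.5]
opening: 0.231
```

```bash
python3 -c "
from h import *
s,M=st()
print(M.T@(np.array([.4811,.2681,.345])-s['tool_pos'])*100)"
```

```text
t 19.0 pos [0.5014 0.0795 0.3439] xang 22.26 zax [-3.2e-03  2.0e-04 -1.0e+00] q [-0.088  0.424 -0.241  1.776  0.119  0.959  0.012] F [ 0.49 -0.09 -3.46] M [ 0.079 -0.11   0.008] op 0.231
[  5.26162672 -18.22446713  -0.10209127]
```

{"method": "send_rows", "body": {
  "series": [
    {"delta_pos": [0.8, -2.7, 0], "turn": -5, "jaw": 1},
    {"delta_pos": [1.6, -5.4, 0], "turn": -10, "jaw": 1},
    {"delta_pos": [2.4, -8.2, 0], "turn": -15, "jaw": 1},
    {"delta_pos": [3.2, -11, 0], "turn": -20, "jaw": 1},
    {"delta_pos": [4, -13.7, 0], "turn": -25, "jaw": 1},
    {"delta_pos": [4.7, -16.2, 0], "turn": -29, "jaw": 1},
    {"delta_pos": [5.1, -17.7, 0], "turn": -32, "jaw": 1},
    {"delta_pos": [5.2, -18.1, 0], "turn": -33.3, "jaw": 1}
  ]
}}

```text
clock: 19.67
tool_pos: [0.4821, 0.2681, 0.3441]
eef_rot: [0.884, 0.467, -0.001, -0.001]
contact_force: [0.1, -0.3, -2.9]
opening: 0.234
```

{"method": "send_rows", "body": {
  "series": [
    {"delta_pos": [0, 0, 0], "turn": 0, "jaw": 1},
    {"delta_pos": [0, 0, 0], "turn": 0, "jaw": 1},
    {"delta_pos": [0, 0, 0], "turn": 0, "jaw": 1},
    {"delta_pos": [0, 0, 0], "turn": 0, "jaw": 1},
    {"delta_pos": [0, 0, 0], "turn": 0, "jaw": 1}
  ]
}}

```text
clock: 20.08
tool_pos: [0.485, 0.2628, 0.3449]
eef_rot: [0.887, 0.461, -0.0, 0.0]
contact_force: [-0.0, -0.0, -3.7]
opening: 0.23
```

Run:
```python
from h import *
s,M=st()
cv2.imwrite("pics/w8.png",vision.snapshot("wrist")); cv2.imwrite("pics/scene8.png",cv2.resize(vision.snapshot("scene")[60:240,220:400],None,fx=3,fy=3,interpolation=cv2.INTER_CUBIC))
s,M=st()
print(M.T@(np.array([.4811,.2681,.250])-s['tool_pos'])*100)
```

```text
t 20.08 pos [0.485  0.2628 0.3449] xang 54.96 zax [ 3.e-04 -8.e-04 -1.e+00] q [-0.332  0.501 -0.402  1.651  0.221  1.035  0.156] F [-0.01 -0.04 -3.67] M [ 0.065 -0.099 -0.049] op 0.23
t 20.18 pos [0.4849 0.2634 0.3449] xang 55.02 zax [ 2.e-04 -3.e-04 -1.e+00] q [-0.333  0.501 -0.402  1.65   0.221  1.035  0.156] F [-0.   -0.39 -2.84] M [ 0.065 -0.018 -0.032] op 0.233
[ 0.16962371 -0.5793941   9.49221304]
```

View pics/w8.png

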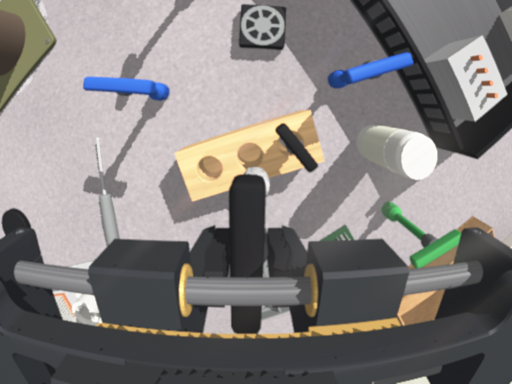

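View pics/scene8.png

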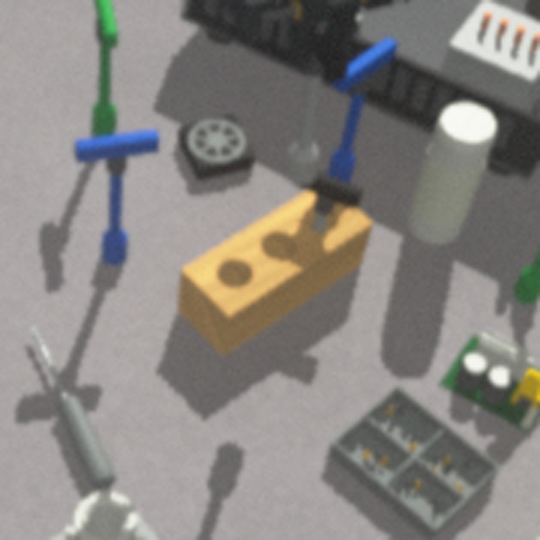

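The middle hole (249,153) is empty. The visible part of the socket at (258,180) looks off to the right, so I'll check for tilt in the grip.

Run:
```python
from h import *
im=cv2.imread("pics/w8.png"); P=vision.camera_params("wrist")
x0,y0,f=190,100,7
a=cv2.resize(im[y0:y0+95,x0:x0+110],None,fx=f,fy=f,interpolation=cv2.INTER_CUBIC)
t=np.linspace(0,2*np.pi,60)
def dr(c,R,z,col):
    p=np.array([proj("wrist",(c[0]+R*np.cos(x),c[1]+R*np.sin(x),z),P) for x in t]); cv2.polylines(a,[((p-[x0,y0]+.5)*f).astype(int)],True,col,1)
s,M=st(); d=s["tool_pos"]+.0015*M[:,1]
zm=s["tool_pos"][2]-.1636
dr(d,.0145,zm,(0,255,0)); dr(d,.0145,zm+.03,(0,255,255)); dr((.4818,.266),.018,.07,(0,0,255))
cv2.imwrite("pics/w8c.png",a)
```

```text
t 20.18 pos [0.4849 0.2634 0.3449] xang 55.02 zax [ 2.e-04 -3.e-04 -1.e+00] q [-0.333  0.501 -0.402  1.65   0.221  1.035  0.156] F [-0.   -0.39 -2.84] M [ 0.065 -0.018 -0.032] op 0.233
```

View pics/w8c.png

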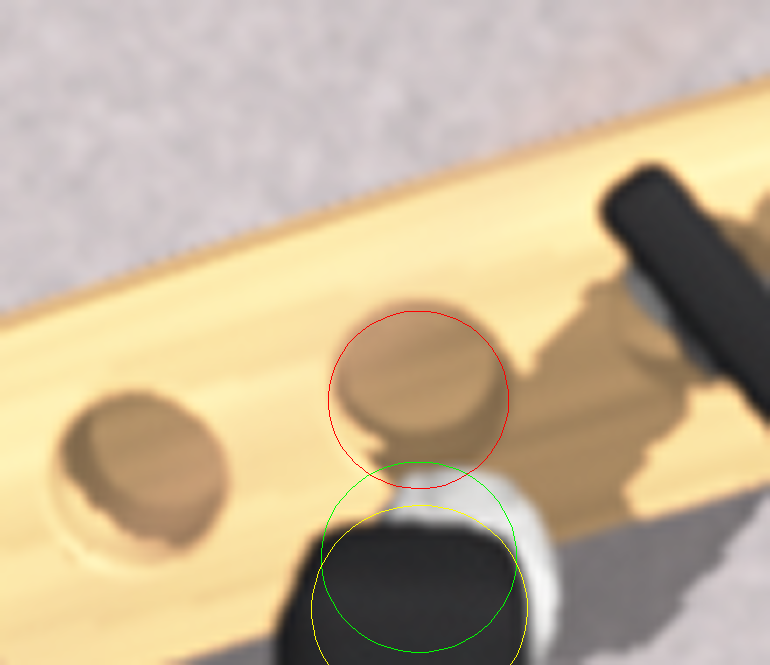

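{"method": "send_rows", "body": {
  "series": [
    {"delta_pos": [0.15, -0.55, 0], "turn": 0, "jaw": 1},
    {"delta_pos": [0.15, -0.55, 0], "turn": 0, "jaw": 1},
    {"delta_pos": [0.15, -0.55, 0], "turn": 0, "jaw": 1},
    {"delta_pos": [0.15, -0.55, 0], "turn": 0, "jaw": 1},
    {"delta_pos": [0.15, -0.55, 0], "turn": 0, "jaw": 1},
    {"delta_pos": [0.15, -0.55, 0], "turn": 0, "jaw": 1}
  ]
}}

```text
clock: 20.68
tool_pos: [0.481, 0.2685, 0.3448]
eef_rot: [0.887, 0.462, 0.0, 0.0]
contact_force: [0.6, 0.1, -2.6]
opening: 0.23
```

```bash
cat > v.py <<'E'
from h import *
import sys
tag=sys.argv[1]
s,M=st(); P=vision.camera_params("wrist"); im=vision.snapshot("wrist"); cv2.imwrite(f"pics/w{tag}.png",im)
d=s["tool_pos"]+.0015*M[:,1]; zm=s["tool_pos"][2]-.1636
c0=proj("wrist",d+[0,0,-.1636],P).astype(int)
x0,y0=c0[0]-40,c0[1]-55; f=5
a=cv2.resize(im[y0:y0+90,x0:x0+80],None,fx=f,fy=f,interpolation=cv2.INTER_CUBIC)
t=np.linspace(0,2*np.pi,60)
def dr(a,cam,P,c,R,z,col,x0,y0,f):
    p=np.array([proj(cam,(c[0]+R*np.cos(x),c[1]+R*np.sin(x),z),P) for x in t]); cv2.polylines(a,[((p-[x0,y0]+.5)*f).astype(int)],True,col,1)
dr(a,"wrist",P,d,.0145,zm,(0,255,0),x0,y0,f); dr(a,"wrist",P,(.4818,.266),.018,.07,(0,0,255),x0,y0,f)
outs=[cv2.resize(a,(400,450))]
for n in ("scene","side"):
    I=vision.snapshot(n); Q=vision.camera_params(n); cv2.imwrite(f"pics/{n}{tag}raw.png",I)
    c0=proj(n,d+[0,0,-.1],Q).astype(int); x0,y0=c0[0]-20,c0[1]-45; f=5
    y0=max(y0,0); b=cv2.resize(I[y0:y0+90,x0:x0+40],(200,450),interpolation=cv2.INTER_CUBIC)
    dr(b,n,Q,d,.0145,zm,(0,255,0),x0,y0,f); dr(b,n,Q,d,.0065,zm+.13,(0,255,0),x0,y0,f)
    dr(b,n,Q,(.4818,.266),.018,.07,(0,0,255),x0,y0,f)
    outs.append(b)
cv2.imwrite(f"pics/v{tag}.png",np.hstack(outs)); st()
E
python3 v.py 9
```

```text
t 20.68 pos [0.481  0.2685 0.3448] xang 55.09 zax [ 1.e-04 -1.e-04 -1.e+00] q [-0.343  0.5   -0.403  1.653  0.221  1.034  0.146] F [ 0.58  0.15 -2.56] M [ 0.02  -0.041  0.061] op 0.23
t 20.83 pos [0.481  0.2685 0.3448] xang 55.09 zax [ 0.e+00 -1.e-04 -1.e+00] q [-0.343  0.5   -0.403  1.653  0.221  1.034  0.146] F [-0.29  0.83 -2.86] M [ 0.046 -0.142 -0.004] op 0.225
```

View pics/v9.png

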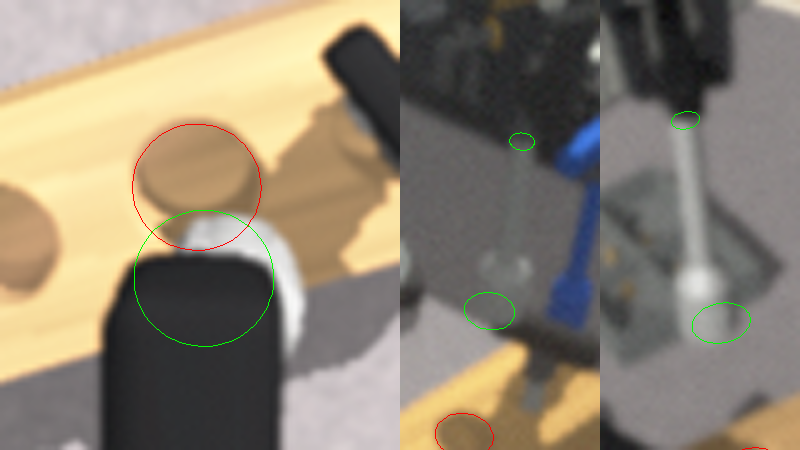

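The driver has tilted about 2° in the pads, with the socket mouth roughly 6 mm towards tool +x. I'll offset by -0.75 cm so the mouth is over the hole, and lower to just above the rack.

{"method": "send_rows", "body": {
  "series": [
    {"delta_pos": [-0.4, 0, 0.5], "turn": 0, "jaw": 1},
    {"delta_pos": [-0.75, 0, 1.8], "turn": 0, "jaw": 1},
    {"delta_pos": [-0.75, 0, 3.5], "turn": 0, "jaw": 1},
    {"delta_pos": [-0.75, 0, 5.5], "turn": 0, "jaw": 1},
    {"delta_pos": [-0.75, 0, 7.5], "turn": 0, "jaw": 1},
    {"delta_pos": [-0.75, 0, 8.8], "turn": 0, "jaw": 1},
    {"delta_pos": [-0.75, 0, 9.5], "turn": 0, "jaw": 1},
    {"delta_pos": [-0.75, 0, 9.5], "turn": 0, "jaw": 1}
  ]
}}

```text
clock: 21.5
tool_pos: [0.4758, 0.2615, 0.2483]
eef_rot: [0.887, 0.463, -0.002, 0.0]
contact_force: [-0.9, -0.2, -2.6]
opening: 0.233
```

{"method": "send_rows", "body": {
  "series": [
    {"delta_pos": [0, 0, 0], "turn": 0, "jaw": 1},
    {"delta_pos": [0, 0, 0], "turn": 0, "jaw": 1},
    {"delta_pos": [0, 0, 0], "turn": 0, "jaw": 1}
  ]
}}

```text
clock: 21.75
tool_pos: [0.4773, 0.2628, 0.2508]
eef_rot: [0.887, 0.462, 0.001, -0.0]
contact_force: [0.2, 0.2, -2.4]
opening: 0.228
```

```bash
sed -i 's/x0,y0=c0\[0\]-20,c0\[1\]-45/x0,y0=c0[0]-20,c0[1]-35/' v.py; python3 v.py 10
```

```text
t 21.75 pos [0.4773 0.2628 0.2508] xang 55.09 zax [ 0.0019  0.0012 -1.    ] q [-0.362  0.596 -0.368  1.804  0.288  0.792  0.085] F [ 0.22  0.17 -2.39] M [ 0.08  -0.087  0.019] op 0.228
t 21.9 pos [0.477  0.2626 0.2505] xang 55.1 zax [ 1.2e-03  7.0e-04 -1.0e+00] q [-0.362  0.597 -0.368  1.805  0.288  0.791  0.085] F [ 0.78 -0.48 -2.8 ] M [ 0.032 -0.033 -0.019] op 0.227
```

View pics/v10.png

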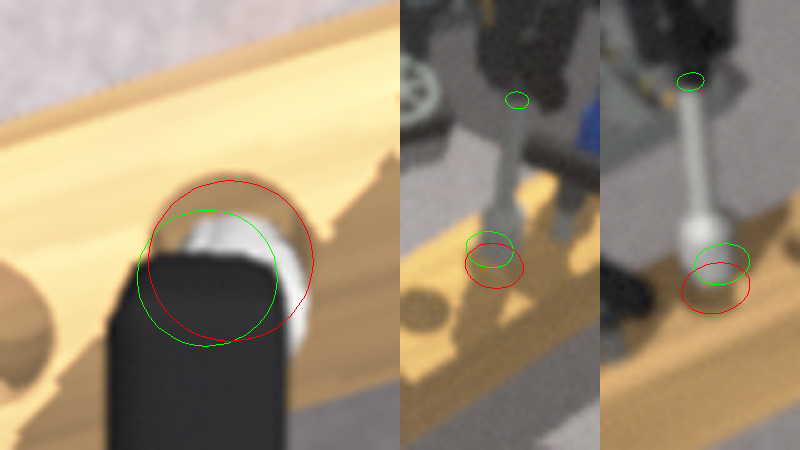

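{"method": "send_rows", "body": {
  "series": [
    {"delta_pos": [-0.1, -0.12, 0.3], "turn": 0, "jaw": 1},
    {"delta_pos": [-0.1, -0.12, 0.8], "turn": 0, "jaw": 1},
    {"delta_pos": [-0.1, -0.12, 1.3], "turn": 0, "jaw": 1},
    {"delta_pos": [-0.1, -0.12, 1.8], "turn": 0, "jaw": 1},
    {"delta_pos": [-0.1, -0.12, 2.2], "turn": 0, "jaw": 1}
  ]
}}

```text
clock: 22.32
tool_pos: [0.4749, 0.262, 0.2269]
eef_rot: [0.887, 0.463, -0.0, 0.0]
contact_force: [0.4, 0.3, -4.0]
opening: 0.229
```

```bash
python3 v.py 11
```

```text
t 22.32 pos [0.4749 0.262  0.2269] xang 55.1 zax [-8.e-04 -6.e-04 -1.e+00] q [-0.373  0.626 -0.354  1.835  0.308  0.735  0.066] F [ 0.41  0.33 -4.01] M [ 0.027 -0.026  0.056] op 0.229
t 22.47 pos [0.4749 0.2621 0.2273] xang 55.11 zax [-1.e-03 -6.e-04 -1.e+00] q [-0.373  0.626 -0.354  1.835  0.307  0.736  0.066] F [ 0.04 -0.89 -2.65] M [ 0.075 -0.08  -0.013] op 0.229
```

View pics/v11.png

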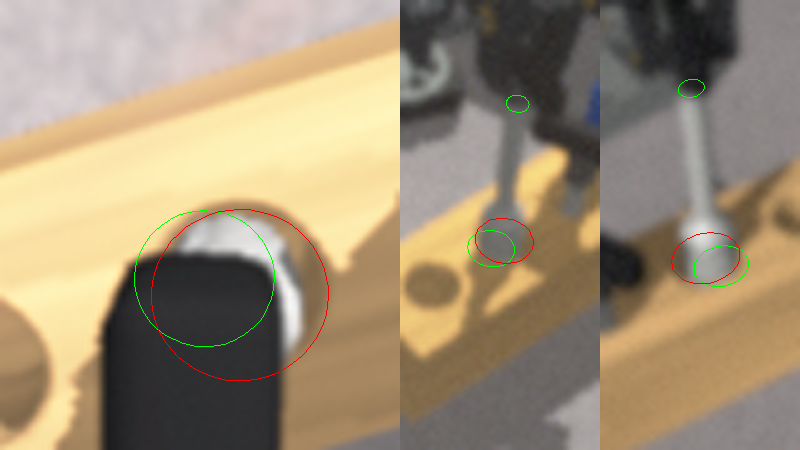

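The socket is inside the hole with no contact. Lowering towards the floor.

{"method": "send_rows", "body": {
  "series": [
    {"delta_pos": [0.1, 0, 0.4], "turn": 0, "jaw": 1},
    {"delta_pos": [0.1, 0, 1.1], "turn": 0, "jaw": 1},
    {"delta_pos": [0.1, 0, 1.8], "turn": 0, "jaw": 1},
    {"delta_pos": [0.1, 0, 2.5], "turn": 0, "jaw": 1},
    {"delta_pos": [0.1, 0, 3.2], "turn": 0, "jaw": 1},
    {"delta_pos": [0.1, 0, 3.9], "turn": 0, "jaw": 1},
    {"delta_pos": [0.1, 0, 4.5], "turn": 0, "jaw": 1},
    {"delta_pos": [0.1, 0, 4.8], "turn": 0, "jaw": 1}
  ]
}}

```text
clock: 23.13
tool_pos: [0.4753, 0.2628, 0.1787]
eef_rot: [0.887, 0.463, -0.001, 0.0]
contact_force: [-0.3, -0.9, -2.4]
opening: 0.234
```

{"method": "send_rows", "body": {
  "series": [
    {"delta_pos": [0, 0, 0.2], "turn": 0, "jaw": 1},
    {"delta_pos": [0, 0, 0.4], "turn": 0, "jaw": 1},
    {"delta_pos": [0, 0, 0.4], "turn": 0, "jaw": 1}
  ]
}}

```text
clock: 23.38
tool_pos: [0.4757, 0.2631, 0.1756]
eef_rot: [0.887, 0.463, -0.0, 0.0]
contact_force: [-0.4, -0.1, -3.5]
opening: 0.229
```

{"method": "send_rows", "body": {
  "series": [
    {"delta_pos": [0, 0, 0.1], "turn": 0, "jaw": 1},
    {"delta_pos": [0, 0, 0.2], "turn": 0, "jaw": 1},
    {"delta_pos": [0, 0, 0.2], "turn": 0, "jaw": 1}
  ]
}}

```text
clock: 23.63
tool_pos: [0.4762, 0.2635, 0.1744]
eef_rot: [0.887, 0.463, 0.001, -0.0]
contact_force: [-0.4, -1.0, -1.0]
opening: 0.226
```

{"method": "send_rows", "body": {
  "series": [
    {"delta_pos": [0, 0, 0.1], "turn": 0, "jaw": 1},
    {"delta_pos": [0, 0, 0.15], "turn": 0, "jaw": 1},
    {"delta_pos": [0, 0, 0.15], "turn": 0, "jaw": 1}
  ]
}}

```text
clock: 23.88
tool_pos: [0.4771, 0.2641, 0.1742]
eef_rot: [0.887, 0.462, 0.002, -0.0]
contact_force: [-0.6, -0.1, 9.3]
opening: 0.227
```

```bash
python3 v.py 12
```

```text
t 23.88 pos [0.4771 0.2641 0.1742] xang 55.09 zax [ 0.0038  0.0022 -1.    ] q [-0.402  0.703 -0.312  1.881  0.356  0.608  0.022] F [-0.57 -0.08  9.29] M [-0.158  0.09   0.011] op 0.227
t 24.03 pos [0.477  0.2641 0.1742] xang 55.09 zax [ 0.0038  0.0023 -1.    ] q [-0.402  0.703 -0.312  1.881  0.356  0.608  0.022] F [-0.06 -0.81  9.23] M [-0.2    0.073 -0.044] op 0.23
```

View pics/v12.png

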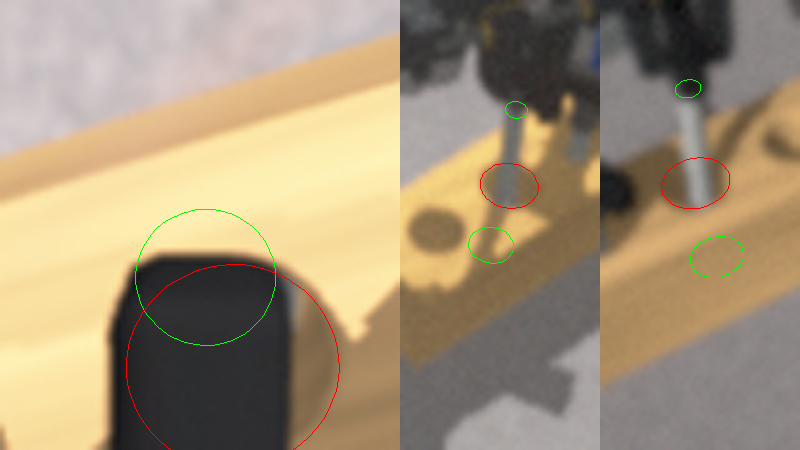

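The driver is on the floor with about 12 N net. I'll ease the pressure and open slowly.

{"method": "send_rows", "body": {
  "series": [
    {"delta_pos": [0, 0, -0.15], "turn": 0, "jaw": 0.8},
    {"delta_pos": [0, 0, -0.15], "turn": 0, "jaw": 0.75},
    {"delta_pos": [0, 0, -0.15], "turn": 0, "jaw": 0.72},
    {"delta_pos": [0, 0, -0.15], "turn": 0, "jaw": 0.68},
    {"delta_pos": [0, 0, -0.15], "turn": 0, "jaw": 0.6},
    {"delta_pos": [0, 0, -0.15], "turn": 0, "jaw": 0.5},
    {"delta_pos": [0, 0, -0.15], "turn": 0, "jaw": 0.4},
    {"delta_pos": [0, 0, -0.15], "turn": 0, "jaw": 0.4}
  ],
  "force": 10
}}

```text
clock: 24.7
tool_pos: [0.4756, 0.263, 0.1738]
eef_rot: [0.887, 0.463, -0.0, 0.0]
contact_force: [-0.2, -0.0, 0.1]
opening: 0.587
```

```bash
python3 v.py 13
```

```text
t 24.7 pos [0.4756 0.263  0.1738] xang 55.1 zax [-1.e-04 -1.e-04 -1.e+00] q [-0.401  0.703 -0.313  1.882  0.355  0.611  0.024] F [-0.24 -0.02  0.15] M [ 0.089 -0.001 -0.03 ] op 0.587
t 24.85 pos [0.4757 0.2631 0.1738] xang 55.1 zax [ 1.e-04 -0.e+00 -1.e+00] q [-0.401  0.703 -0.313  1.882  0.355  0.611  0.024] F [-0.03  0.43  0.71] M [ 0.067 -0.05  -0.04 ] op 0.6
```

View pics/v13.png

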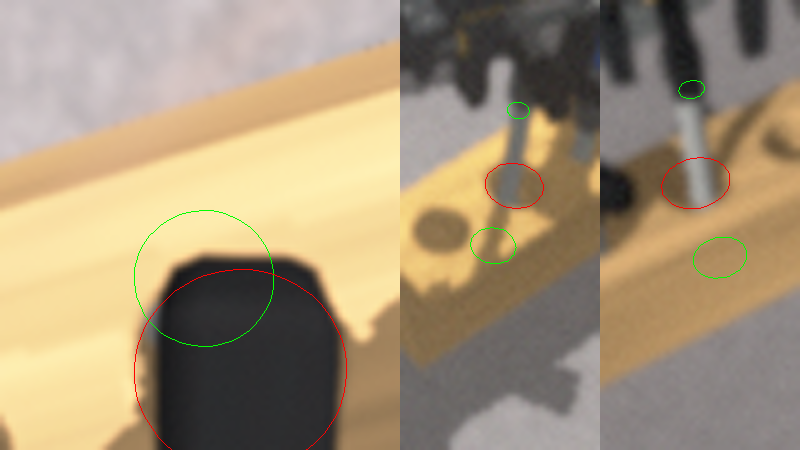

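View pics/w13.png

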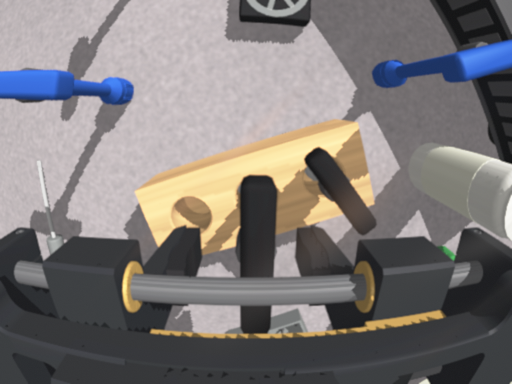

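The driver is free and has righted itself, with the bar clear of both pads. Withdrawing straight up.

{"method": "send_rows", "body": {
  "series": [
    {"delta_pos": [0.4, 0, 0], "turn": 0, "jaw": 0.3},
    {"delta_pos": [0.5, 0, -0.5], "turn": 0, "jaw": 0.3},
    {"delta_pos": [0.5, 0, -2], "turn": 0, "jaw": 0.3},
    {"delta_pos": [0.5, 0, -4], "turn": 0, "jaw": 0.3},
    {"delta_pos": [0.5, 0, -7], "turn": 0, "jaw": 0.3},
    {"delta_pos": [0.5, 0, -10], "turn": 0, "jaw": 0.3},
    {"delta_pos": [0.5, 0, -12], "turn": 0, "jaw": 0.3},
    {"delta_pos": [0.5, 0, -12], "turn": 0, "jaw": 0.3}
  ]
}}

```text
clock: 25.52
tool_pos: [0.4805, 0.2692, 0.2986]
eef_rot: [0.887, 0.462, 0.005, -0.001]
contact_force: [0.5, 0.4, -0.0]
opening: 0.701
```

{"method": "send_rows", "body": {
  "series": [
    {"delta_pos": [0, 0, 0], "turn": 0, "jaw": 0.3},
    {"delta_pos": [0, 0, 0], "turn": 0, "jaw": 0.3},
    {"delta_pos": [0, 0, 0], "turn": 0, "jaw": 0.3},
    {"delta_pos": [0, 0, 0], "turn": 0, "jaw": 0.3}
  ]
}}

```text
clock: 25.85
tool_pos: [0.4779, 0.2668, 0.2926]
eef_rot: [0.887, 0.463, -0.001, 0.0]
contact_force: [1.4, 0.3, 0.2]
opening: 0.701
```

Run:
```python
from h import *
st(); P=vision.camera_params("wrist"); im=vision.snapshot("wrist"); cv2.imwrite("pics/w14.png",cv2.resize(im,None,fx=1.5,fy=1.5,interpolation=cv2.INTER_CUBIC))
I=vision.snapshot("side"); cv2.imwrite("pics/side14.png",cv2.resize(I[190:310,90:270],None,fx=4,fy=4,interpolation=cv2.INTER_CUBIC))
print("exp bar centre px x1.5",proj("wrist",(.4818,.266,.191),P)*1.5, "hole", proj("wrist",(.4818,.266,.07),P)*1.5)
```

```text
t 25.85 pos [0.4779 0.2668 0.2926] xang 55.11 zax [-0.0022 -0.0014 -1.    ] q [-0.353  0.551 -0.389  1.739  0.255  0.904  0.112] F [1.4  0.27 0.19] M [ 0.003 -0.1   -0.019] op 0.701
exp bar centre px x1.5 [377.61432961 298.97235282] hole [376.24282445 254.83234994]
```

View pics/w14.png

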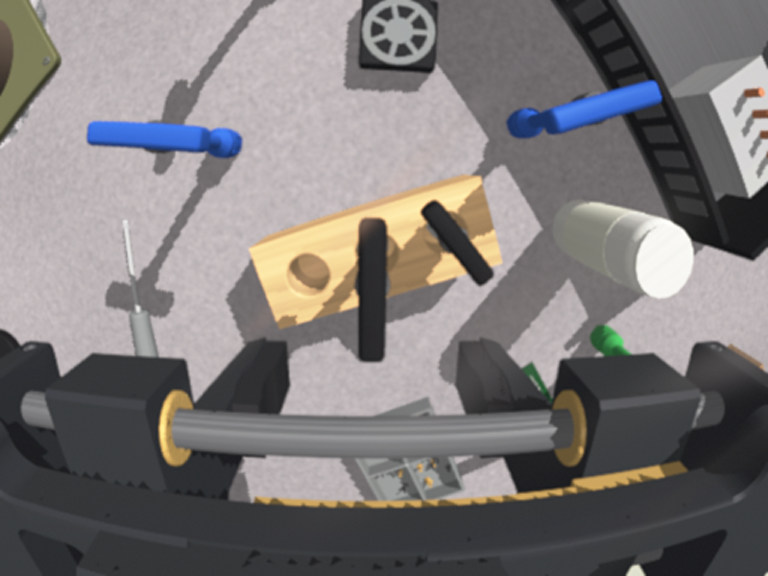

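View pics/side14.png

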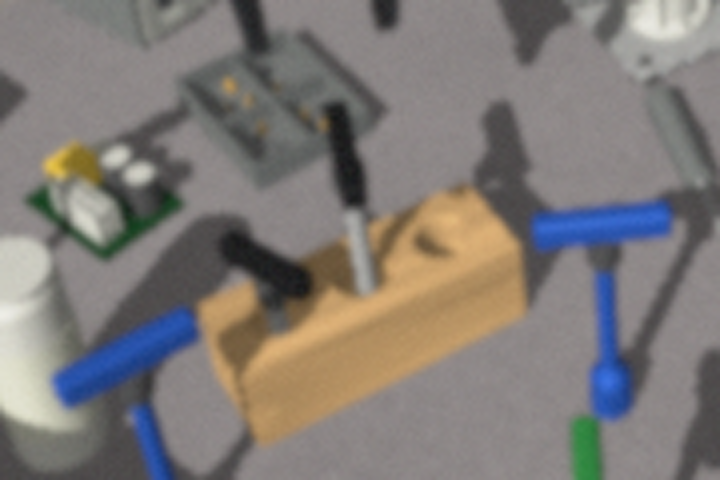

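The long driver stands upright in the middle hole. Its bar centre is at about (372,289) against an expected (378,299), a few millimetres off. The gripper is clear and the bystanders are unmoved. Handing in.

```bash
python3 -c "
from h import *
print(order.finish_job()); st()"
```

```text
the job is handed in; nothing more can be done
None
the job is handed in; nothing more can be done
```

I tightened the nut and stood the long driver back upright in the rack's middle hole, the one it came from. I handed the job in at about 26 s; no verdict is reported.

- **Socket onto the nut:** It landed on the nut's corners at about 7 N and dropped in during the second 20° step of the clockwise turn. It then rested on the washer at the expected height, with the mouth at about 22 mm and about 13 N at most.
- **Tightening:** The torque climbed from drag level (about 0.06–0.12 N·m) to about 0.30–0.36 N·m at the seat. Over the last 1.3° it rose at about the rubber's stiffness, so I take the nut as seated. I had no direct reading of the nut or mount joints.
- **Drawing out:** I unwound about 10° into the free play before lifting, so the nut should not have been turned back.
- **Final check:** The last pictures show the driver upright, its bar about 4 mm from where I expected it. That is within the 8 mm limit, but it is the bar, not the socket, that I measured. Nothing touches the gripper, and the bystanders in those pictures are where they were.

**What disagreed:**
- The bore centre and the stud measured about 3 mm apart in the wrist picture. I went by the bore.
- The driver tilted about 2° in the pads, which I noticed on the way back to the rack. I corrected for it when putting it back, and it righted itself on release.

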